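# Balance the carton of fittings on the counter scale

### The arm

A 6-joint arm with a two-finger parallel gripper is mounted at the origin on the work surface. World frame = base frame: x ahead of the robot, y to its left, z up, the work surface at z = 0. Lengths are in m, angles in rad, forces in N, time in s.
With the tool pointing down it reaches from about 0.375 to 0.925 m from the base axis. Payload 5.7 kg.
Tool frame: the origin (TCP) lies on the front face of the gripper's body, between the roots of the fingers; the fingertips stand 73 mm ahead of it and the grasp point (between the pads) lies ahead of it (arm.grasp_offset is the z of the grasp point in the tool frame, in m); z points along the fingers, y is the line along which they close (so a half turn about z gives the same grasp; the last joint's range is limited). The gripper opens to 85 mm and grips with 20 to 120 N. Pads are 22 mm wide; open, the fingers measure 114 mm over their backs; the gripper's body (76 mm by 85 mm) begins 54 mm behind the grasp point. The pads swing forward as they close: fully open they stand 13 mm farther back than shut.
Start: joints at [-1.368, 0.359, 1.51, -0, 1.272, -0.115], TCP at [0.187, -0.57, 0.304] pointing down, gripper open.
Joint ranges: [-2.97, 2.97], [-1.01, 2.36], [0.21, 2.38], [-0.96, 4.11], [0.2, 2.71], [-2.98, 2.98]. Speed limits (rad/s): [2.39, 2.39, 3.14, 3.14, 3.14, 3.14].

### API

Orientations are given as [roll, pitch, yaw] about the fixed x, y, z axes, in that order (R = Rz(yaw) Ry(pitch) Rx(roll)).
In Python, from cell import arm gives the robot as it stands.
- The arm moves only by the tool arm_command, never from a script. Its argument "rows" is a list of rows, each a list of 5 numbers: the opening, from 0 (shut) to 1 (fully open), then the shift along the tool's x, y, z in cm, then the turn about the tool's z in rad. A call has 1 to 10 rows; each row shifts and turns the commanded pose from where the row before left it, along the tool's axes as they then stand; what a row does not reach is not made up. A row lasts 1/8 s, in which the tool goes at most 62.5 mm and 10.7 degrees, less where a joint would pass 70% of its speed; a pose out of reach is approached as far as the arm can. A call with a gripper value outside its range is refused whole. The fingers move at their own pace and stop on an object; "squeeze" is the grip in N (left out, the last holds). Time passes only in rows, so rows that do not move let the fingers close. It gives the time, the measured TCP pose, the force, the opening and the grip force at its end, in the units of the state.
- arm.sense(): the state, without advancing time (a new reading comes with each control period).
- arm.grab_frame(name): name is "side" or "top" or "wrist"; returns the picture (420x560x3 uint8, blue, green, red); there is no depth.
- arm.camera_info(name): a dict with "fx", "fy", "cx", "cy" (pixels), "eye" and "attitude" of the camera in the world. Camera axes: x right, y up, looking along -z (the intrinsics and any distortion apply to the point x, -y, -z); pixel columns grow to the right and rows downward; lengths in m; the calibration is good to about 2 mm. A picture is of the moment at which its call begins: read the wrist's pose just before it. camera_info takes no time and is no camera call; for the wrist camera it gives the pose at the moment of the call.
- arm.close_job(): hands the job in; it is judged then, once.
The state is a dict: "time": time; "joint_pos": joint angles; "joint_vel": joint speeds; "joint_efforts": joint torques, N m; "tool_pos": TCP position; "ee_rot": TCP orientation; "contact_force": force on the tool from outside, world axes, zero at the start; "torque": the same for the moment, N m; "gripper_width": finger opening in m; "grip_force": force on a finger pad.
Only numpy, scipy, OpenCV 4.12 (cv2) and the standard library are available. Lean on these libraries where they do the work, as an engineer would, in place of code of your own. Each camera call takes 0.05 s, during which the arm holds its last target. There are 200 camera calls.

### The job

Weigh the carton on the counter balance: press the 500 g counterweight and then whichever one of the smaller ones brings the beam to float level onto the two spindles of the empty pan, one weight to a spindle and each pushed fully home onto the plate. Press slowly and gently, for the bearings are delicate; leave the weights not needed on the counter, and do not touch the carton or disturb the other things.

Things in the scene. Friction and masses are not known exactly. Their poses are not given: they have to be found in the camera images.
- weight_100: loose 100 g steel counterweight standing on the counter: flat disc 36 mm in diameter and 8 mm thick with a round grip hub (26 mm diameter, 20 mm high) on top, so 28 mm high in all; bored through along its axis with a 15 mm hole. Grip it by the hub from above. Origin: centre of its underside; z up along the bore.
- weight_200: loose 200 g steel counterweight standing on the counter: flat disc 50 mm in diameter and 10 mm thick with a round grip hub (26 mm diameter, 20 mm high) on top, so 30 mm high in all; bored through along its axis with a 15 mm hole. Grip it by the hub from above. Origin: centre of its underside; z up along the bore.
- weight_300: loose 300 g steel counterweight standing on the counter: flat disc 64 mm in diameter and 10 mm thick with a round grip hub (26 mm diameter, 20 mm high) on top, so 30 mm high in all; bored through along its axis with a 15 mm hole. Grip it by the hub from above. Origin: centre of its underside; z up along the bore.
- weight_500: loose 500 g steel counterweight standing on the counter: flat disc 80 mm in diameter and 12 mm thick with a round grip hub (26 mm diameter, 20 mm high) on top, so 32 mm high in all; bored through along its axis with a 15 mm hole. Grip it by the hub from above. Origin: centre of its underside; z up along the bore.
- beam (a joint): tilt of the beam, rad: 0 level (pointer in the dial's fork gap), negative = load side down, positive = counterweight side down; rubber stops at about -0.15 and +0.15. Starts on the load-side stop. Between the stops it floats and tilts 0.047 rad per 100 g of difference between the pans. Level means within 0.028 of 0. Settles about 1 s after being let go.
- weight_pan: empty counterweight pan, on the balance's -y side: rubber-lined plate 182 x 104 x 4 mm kept level by the linkage; it moves up or down some 20 mm from level to a stop and gives way under a push, springing back up if let go suddenly. Origin: its bearing, 39 mm under the centre of the plate's upper face; x along the long side from near to far spindle, y towards the pivot, z up. The bearings stand 40 N on the pan in all, resting weights and leaf grip (up to 15 N) included.
- spindle_near (a point): foot of the near spindle, on the plate's upper face; axes as the pan's. Spindle: 11 mm core, cone tip 44 mm above the plate; on its x sides two sprung rubber-faced leaves, 6 to 36 mm up, 18 mm across when free, grip the bore. Push a weight down against some 4 N of drag (more than the small ones weigh) while the pan sinks, often to its stop, till the underside bears on the plate; it then stays.
- spindle_far (a point): foot of the far spindle, on the plate's upper face: the same as the near one, 84 mm from it along the pan's x. Pushing a weight home takes 3 to 8 N from the hand (more if off-centre): at an 8 N push it is mostly home, the pan down on its rubber stop (3 to 5 N per mm); if it still stands high, push on; at 12 mm/s that is safe. Hitting it at 40 mm/s, or pushing on once it is home, is not.
- balance: fixed counter balance, base 130 x 190 x 40 mm, dial post and pointer in the middle up to 262 mm high; the beam runs along its y at 75 mm above the counter. Origin: centre of the base's underside; load pan on its +y side.
- load: open carton of cable fittings, 130 x 94 x 70 mm, strapped to the load pan (+y side), of unknown mass between 570 and 830 g; leave it alone. Origin: centre of its underside.
- tape: roll of clear tape lying flat, 84 mm diameter, 40 mm high; bystander. Origin: centre of its underside.
- fuse_box: closed carton 70 x 100 x 50 mm; bystander. Origin: centre of its underside.
- jar: jar, 64 mm diameter, 90 mm high; bystander. Origin: centre of its underside.
- driver: screwdriver lying on the counter; bystander. Origin: on its underside.
There are look-alikes about, which are no part of the job. Leave any blue or orange look-alike of the weight_100 alone.

How it is judged:
By the outcome, as a careful person would: the job done as asked, in the order asked, and still so for the second after the job is handed in, with the robot touching nothing.
It also fails if it takes over 69 s, if anything falls off the work surface, if the arm or the gripper's body presses on something with over 40 N, if the wrist force passes 120 N, or if a joint passes its speed limit or range.

## Working session

There is one attempt and no reset: what is moved stays moved. The work goes in short steps, Python scripts to look and compute and a tool call to move; the robot and the scene stay as the last step left them, time stands still between calls to the robot, and variables do not carry over. Pictures are saved under pics/ and viewed, at most 10 in all, crops included, and the job is handed in when it is done.

Besides the shell and the picture viewer there is one more tool, called after "Call:" by a JSON object that holds its "name" and its "arguments". arm_command: Moves the arm, as the interface text tells. Its arguments: {"type":"object","properties":{"rows":{"type":"array"},"squeeze":{"type":"number"}},"required":["rows"]}

```bash
mkdir -p pics; ls; python3 - <<'E'
from cell import arm
import cv2
print(arm.sense()); print(arm.grasp_offset)
for n in("side","top","wrist"):
    print(n,arm.camera_info(n)); cv2.imwrite(f"pics/{n}0.png",arm.grab_frame(n))
E
```

```text
pics
{'time': 0.0, 'joint_pos': array([-1.36808308e+00,  3.59508008e-01,  1.51147433e+00,  1.12290006e-06,
        1.27250171e+00, -1.15113879e-01]), 'joint_vel': array([-0.00010249,  0.00178802,  0.00051591,  0.00022957, -0.00075951,
        0.00044591]), 'joint_efforts': array([ 1.83429670e-04, -5.27606678e+01, -2.78620863e+01, -1.03555385e-04,
        1.34609445e-02, -2.94938491e-05]), 'tool_pos': array([ 0.18737184, -0.56939433,  0.30303574]), 'ee_rot': array([-3.13971390e+00, -2.18310721e-04,  3.17826588e-01]), 'contact_force': array([-0.45221578,  0.00095665, -0.23091489]), 'torque': array([0.05775436, 0.02114651, 0.01532192]), 'grip_force': 0.0, 'gripper_width': 0.08519242727400986}
0.0539
side {'fx': 393.84517076917837, 'fy': 393.84517076917837, 'cx': 279.10960273980186, 'cy': 209.40371278507328, 'eye': array([ 0.3795791 , -0.91538227,  0.79687211]), 'attitude': array([ 0.88211339,  0.00370363, -0.23187559])}
top {'fx': 543.8547818963116, 'fy': 543.8547818963116, 'cx': 281.04058342875175, 'cy': 208.93882600145756, 'eye': array([ 0.26108751, -0.04093767,  1.63352714]), 'attitude': array([ 0.21147821, -0.00540178, -1.56287081])}
wrist {'fx': 301.6710466065856, 'fy': 301.6710466065856, 'cx': 279.97487753509927, 'cy': 210.32311813373303, 'eye': array([ 0.26294401, -0.54566681,  0.37414161]), 'attitude': array([-3.09676340e-01,  9.85860817e-04, -1.25299898e+00])}
```

View pics/top0.png

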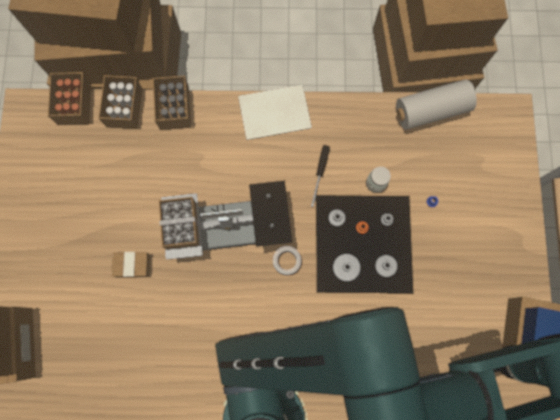

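View pics/side0.png

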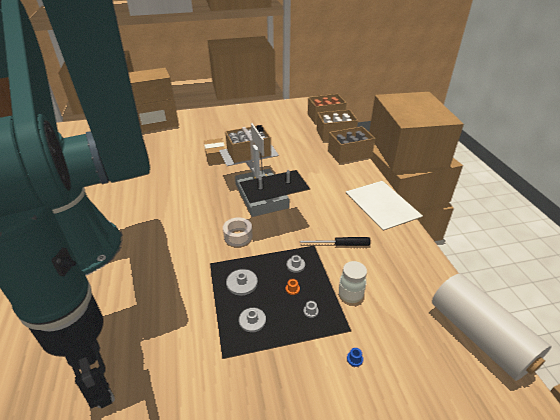

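The top view shows the mat with the weights: 500 at about (346,267), 300 at (386,265), 200 at (337,217) and 100 at (387,219). The orange decoy is at (362,227) and the blue one at (432,201). The pan is at about (270,212), with spindle tips near (268,197) and (271,226), and the tape beside it at (287,260). The side view agrees.

```bash
cat > h.py <<'E'
import numpy as np, cv2
from cell import arm
from scipy.spatial.transform import Rotation as R
def ray(n,u,v,ci=None):
    c=ci or arm.camera_info(n)
    d=np.array([(u-c["cx"])/c["fx"],-(v-c["cy"])/c["fy"],-1.])
    return np.array(c["eye"]),R.from_euler("xyz",c["attitude"]).apply(d)
def onplane(n,u,v,z,ci=None):
    e,d=ray(n,u,v,ci); return e+d*(z-e[2])/d[2]
def proj(n,p,ci=None):
    c=ci or arm.camera_info(n)
    q=R.from_euler("xyz",c["attitude"]).inv().apply(np.array(p)-c["eye"])
    return c["cx"]+c["fx"]*q[0]/-q[2],c["cy"]-c["fy"]*q[1]/-q[2]
def cross(n1,p1,n2,p2):
    a,d=ray(n1,*p1);b,e=ray(n2,*p2)
    t=np.linalg.lstsq(np.c_[d,-e],b-a,rcond=None)[0]
    x,y=a+t[0]*d,b+t[1]*e
    return (x+y)/2,np.linalg.norm(x-y)
def totool(dxyz,rot=None):  # world shift -> tool cm
    r=R.from_euler("xyz",arm.sense()["ee_rot"] if rot is None else rot)
    return r.inv().apply(dxyz)*100
E
python3 - <<'E'
from h import *
im=cv2.imread("pics/top0.png"); 
def blobs(n,im,box,lo,hi=255,mina=20):
    x0,y0,x1,y1=box; g=im[y0:y1,x0:x1].max(2); m=((g>lo)&(g<=hi)).astype('uint8')
    k,l,s,c=cv2.connectedComponentsWithStats(m)
    for i in range(1,k):
        if s[i,4]>=mina:
            u,v=c[i]+[x0,y0]; print(n,s[i],(u.round(1),v.round(1)),onplane(n,u,v,.01).round(4))
blobs("top",im,(320,200,410,290),90)
s=cv2.imread("pics/side0.png"); blobs("side",s,(218,256,332,340),90)
c=np.hstack([cv2.resize(im[165:265,150:300],None,fx=2.6,fy=2.6,interpolation=2),cv2.resize(s[120:220,195:345],None,fx=2.6,fy=2.6,interpolation=2)])
cv2.imwrite("pics/c.png",c)
# approx plane of pan
for uv in((268,197),(271,226)):print(onplane("top",*uv,.14))
E
```

```text
top [  8   9  18  18 236] (np.float64(336.5), np.float64(217.3)) [ 0.5853 -0.216   0.01  ]
top [ 61  13  13  13 124] (np.float64(386.5), np.float64(219.0)) [ 0.5812 -0.3683  0.01  ]
top [ 35  21  14  13 139] (np.float64(361.8), np.float64(227.0)) [ 0.556  -0.2925  0.01  ]
top [ 13  53  28  29 615] (np.float64(346.3), np.float64(267.1)) [ 0.4338 -0.2432  0.01  ]
top [ 55  55  23  22 392] (np.float64(385.9), np.float64(265.5)) [ 0.4395 -0.3617  0.01  ]
side [  0   0  34   6 115] (np.float64(229.7), np.float64(257.6)) [ 0.4171 -0.1548  0.01  ]
side [ 68   0  19  16 206] (np.float64(295.3), np.float64(263.8)) [ 0.5859 -0.2188  0.01  ]
side [101   0  13  29 200] (np.float64(327.1), np.float64(265.6)) [ 0.6669 -0.2448  0.01  ]
side [  8  13  32  26 603] (np.float64(241.3), np.float64(281.3)) [ 0.4349 -0.2449  0.01  ]
side [ 67  23  15  16 182] (np.float64(292.3), np.float64(286.7)) [ 0.558  -0.2924  0.01  ]
side [ 85  45  16  17 166] (np.float64(310.6), np.float64(308.9)) [ 0.5835 -0.3686  0.01  ]
side [ 21  52  27  24 482] (np.float64(251.9), np.float64(319.3)) [ 0.4409 -0.3646  0.01  ]
side [95 80 19  4 48] (np.float64(324.4), np.float64(338.0)) [ 0.5909 -0.4512  0.01  ]
[ 0.61590919 -0.00939485  0.14      ]
[ 0.53285532 -0.01883997  0.14      ]
```

View pics/c.png

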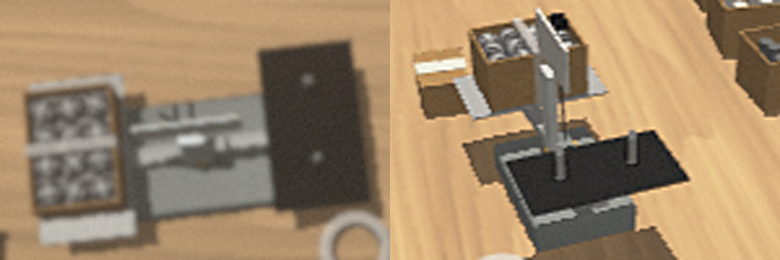

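```bash
python3 - <<'E'
from h import *
for a,b in(((268.1,195.8),(288.1,170.4)),((271.9,225),(260.4,177))): print(cross("top",a,"side",b))
p=arm.sense()["tool_pos"]; t=np.array([.4343,-.244,.19]); print(totool(t-p)/10)
E
```

```text
(array([ 0.61467798, -0.0104874 ,  0.17019902]), np.float64(0.004942820790011609))
(array([ 0.5325454 , -0.02177927,  0.16860567]), np.float64(0.004119913791400058))
[ 3.36240418 -2.31955883  1.13618329]
```

Call:
{"name": "arm_command", "arguments": {"rows": [[1,3.4,-2.3,1.1,0],[1,3.4,-2.3,1.1,0],[1,3.4,-2.3,1.1,0],[1,3.4,-2.3,1.1,0],[1,3.4,-2.3,1.1,0],[1,3.4,-2.3,1.1,0],[1,3.4,-2.3,1.1,0],[1,3.4,-2.3,1.1,0],[1,3.4,-2.3,1.1,0],[1,3.0,-2.3,1.1,0]], "squeeze": 60}}

```text
time: 1.4
tool_pos: [0.4356, -0.2453, 0.1935]
ee_rot: [-3.142, -0.0, 0.318]
contact_force: [-0.6, -0.3, 1.3]
gripper_width: 0.0856
grip_force: 0.0
```

```bash
python3 - <<'E'
from h import *
s=arm.sense();print(s["tool_pos"],s["ee_rot"],s["time"])
ci=arm.camera_info("wrist"); im=arm.grab_frame("wrist"); cv2.imwrite("pics/w1.png",im)
import json;json.dump({k:np.asarray(v).tolist() for k,v in ci.items()},open("pics/w1.json","w"))
print(proj("wrist",[.4343,-.244,.032],ci))
E
```

```text
[ 0.43558211 -0.24529818  0.19348196] [-3.14154037e+00 -1.56379857e-04  3.17909332e-01] 1.4
(np.float64(276.68043924681234), np.float64(216.9061406325956))
```

View pics/w1.png

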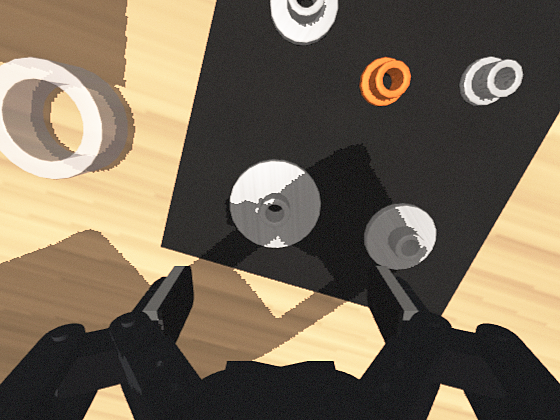

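The wrist view shows the 500 g disc spanning columns 230–321 and rows 159–248, with its bore at about (275,208).

```bash
python3 - <<'E'
from h import *
import json
ci=json.load(open("pics/w1.json")); ci["eye"]=np.array(ci["eye"])
a=onplane("wrist",275.5,203.7,.009,ci);b=onplane("wrist",275,208,.032,ci);print(a,b)
# disc mask: brighter than the mat inside window
im=cv2.imread("pics/w1.png"); g=im.max(2); m=np.zeros_like(g); m[150:255,222:328]=(g[150:255,222:328]>58)
m=cv2.morphologyEx(m,cv2.MORPH_OPEN,np.ones((5,5)))
c=max(cv2.findContours(m,0,1)[0],key=cv2.contourArea); e=cv2.fitEllipse(cv2.convexHull(c)); print(e); a2=onplane("wrist",*e[0],.009,ci); print(a2)
s=arm.sense(); t=np.array([*a2[:2],.088]); print(totool(t-s["tool_pos"]))
E
```

```text
[ 0.43810052 -0.24143171  0.009     ] [ 0.44110456 -0.24035887  0.032     ]
((274.7436218261719, 203.03062438964844), (89.00447082519531, 91.06769561767578), 95.57542419433594)
[ 0.43847784 -0.24060778  0.009     ]
[2.30945316e-01 2.19152001e-04 1.04189517e+01]
```

```bash
python3 - <<'E'
from h import *
s=arm.sense();print(s["tool_pos"],s["ee_rot"],s["time"],s["joint_vel"].round(3))
print(totool(np.array([.439,-.2408,.088])-s["tool_pos"]))
E
```

```text
[ 0.43635227 -0.2417245   0.19218745] [-3.13777567e+00 -5.64492310e-04  3.18268588e-01] 1.45 [-0.061 -0.014  0.01  -0.029  0.047 -0.112]
[ 0.27452404  0.03481541 10.41884428]
```

Call:
{"name": "arm_command", "arguments": {"rows": [[1,0.3,0,2.5,0],[1,0,0,2,0],[1,0,0,0.5,0],[1,0,0,0,0],[1,0,0,0,0]]}}

```text
time: 2.08
tool_pos: [0.438, -0.246, 0.1446]
ee_rot: [3.141, -0.001, 0.318]
contact_force: [-0.8, 0.1, -0.4]
gripper_width: 0.0854
grip_force: 0.0
```

```bash
python3 - <<'E'
from h import *
s=arm.sense();print(s["tool_pos"],s["ee_rot"],s["time"],s["joint_vel"].round(3))
ci=arm.camera_info("wrist"); im=arm.grab_frame("wrist"); cv2.imwrite("pics/w2.png",im)
u,v=map(int,proj("wrist",[.4384,-.241,.009],ci)); print(u,v)
x0,y0=u-75,v-75; g=im.max(2)[y0:y0+150,x0:x0+150]; m=(g>58).astype('uint8')
m=cv2.morphologyEx(m,cv2.MORPH_OPEN,np.ones((5,5)))
c=max(cv2.findContours(m,0,1)[0],key=cv2.contourArea); e=cv2.fitEllipse(cv2.convexHull(c)); 
q=np.array(e[0])+[x0,y0];print(e,q); a2=onplane("wrist",*q,.010,ci); print(a2)
print(totool(np.array([*a2[:2],.088])-s["tool_pos"],s["ee_rot"]))
s=arm.sense();print(s["tool_pos"],s["ee_rot"])
cv2.imwrite("pics/w2c.png",cv2.resize(im[y0-20:y0+170,x0-20:x0+170],None,fx=3,fy=3))
E
```

```text
[ 0.43798245 -0.24597391  0.14461246] [ 3.14058147e+00 -7.43264841e-04  3.17605484e-01] 2.075 [ 0.    -0.006 -0.003  0.001 -0.003  0.001]
272 224
((74.51685333251953, 75.3107681274414), (106.10540771484375, 110.06865692138672), 95.61566925048828) [271.51685333 224.31076813]
[ 0.43910131 -0.2403374   0.01      ]
[ 0.27810659 -0.50624418  5.6609456 ]
[ 0.43798993 -0.24596858  0.14464148] [ 3.14046181e+00 -8.33135636e-04  3.17590883e-01]
```

View pics/w2c.png

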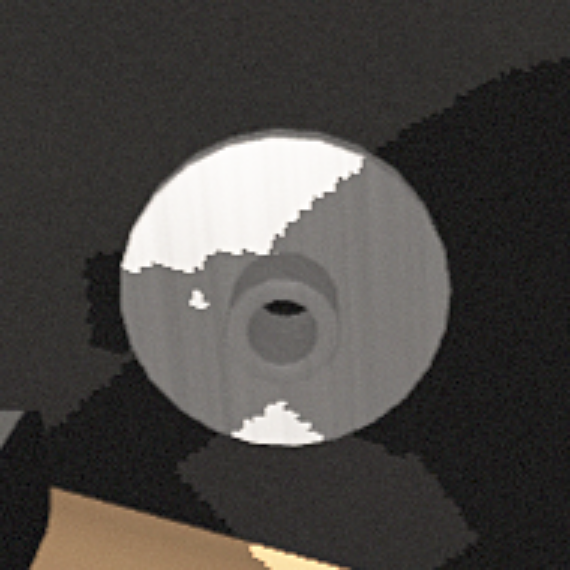

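The bore is centred under the hub and sits at about (271,238), with the disc centre at (271.5,224.3). I'll descend and grip.

Call:
{"name": "arm_command", "arguments": {"rows": [[1,0.28,-0.5,1,0],[1,0,0,2,0],[1,0,0,1.7,0],[1,0,0,0.9,0],[0.5,0,0,0,0],[0.2,0,0,0,0],[0,0,0,0,0],[0,0,0,0,0],[0,0,0,0,0]], "squeeze": 60}}

```text
time: 3.25
tool_pos: [0.439, -0.2399, 0.0887]
ee_rot: [3.141, -0.001, 0.318]
contact_force: [-0.6, 0.6, 4.8]
gripper_width: 0.0229
grip_force: 59.1
```

```bash
python3 - <<'E'
from h import *
s=arm.sense();print(s["tool_pos"],s["ee_rot"],s["gripper_width"],s["grip_force"],s["contact_force"],s["torque"])
E
```

```text
[ 0.43899427 -0.23993891  0.08873515] [ 3.14093412e+00 -6.73425194e-04  3.18012326e-01] 0.02287616738759684 59.05001998093212 [-0.56608563  0.61703952  4.78097502] [0.30480502 0.08180188 0.10132189]
```

Call:
{"name": "arm_command", "arguments": {"rows": [[0,0,0,-1,0],[0,0,0,-3,0],[0,0,0,-5,0],[0,0,0,-5,0],[0,0,0,-5,0],[0,0,0,-1,0],[0,0,0,0,0],[0,0,0,0,0]]}}

```text
time: 4.25
tool_pos: [0.4375, -0.239, 0.2858]
ee_rot: [-3.138, 0.002, 0.318]
contact_force: [-0.2, -0.2, -5.4]
gripper_width: 0.0231
grip_force: 60.1
```

```bash
python3 - <<'E'
from h import *
s=arm.sense();print(s["tool_pos"],s["ee_rot"],s["gripper_width"],s["grip_force"],s["contact_force"],s["torque"])
im=arm.grab_frame("wrist"); cv2.imwrite("pics/w3.png",im)
E
```

```text
[ 0.43749587 -0.23901301  0.28581595] [-3.13801814e+00  2.43667420e-03  3.17747517e-01] 0.02308095594274497 60.111861617770046 [-0.1722379  -0.2159732  -5.40795609] [ 0.04017863 -0.0149715  -0.03413074]
```

View pics/w3.png

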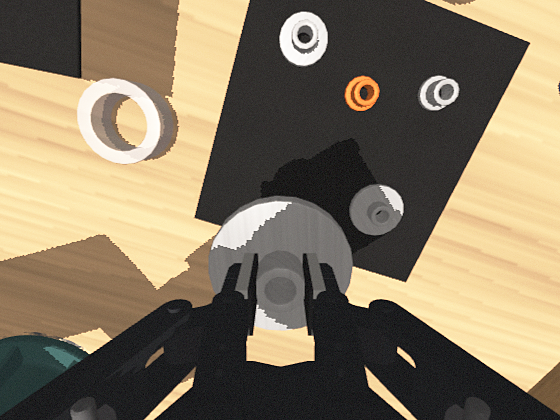

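The wrist view shows the 500 g weight held between the fingers, hub top at about (281,288) and disc spanning columns 209–353. The wrist force of −5.4 N matches the weight. Next I'll move to view the near spindle.

Call:
{"name": "arm_command", "arguments": {"rows": [[0,1,-2,-0.4,0],[0,1.4,-4,-0.4,0],[0,1.7,-5,-0.4,0],[0,1.7,-4,-0.2,0],[0,1.1,-2.6,0,0],[0,0,0,0,0],[0,0,0,0,0],[0,0,0,0,0]]}}

```text
time: 5.3
tool_pos: [0.4492, -0.0519, 0.3014]
ee_rot: [-3.141, 0.001, 0.317]
contact_force: [-0.8, 0.1, -6.4]
gripper_width: 0.0233
grip_force: 60.3
```

```bash
cat >> h.py <<'E'
def hub(u,v,zt,s,ci): # bore pixel -> tool-frame point, at tool z = zt (tool pointing down)
    p=onplane("wrist",u,v,s["tool_pos"][2]-zt,ci)
    return R.from_euler("xyz",s["ee_rot"]).inv().apply(p-s["tool_pos"])
E
python3 - <<'E'
from h import *
s=arm.sense();print(s["tool_pos"],s["ee_rot"],s["joint_vel"].round(3),s["time"])
ci=arm.camera_info("wrist");im=arm.grab_frame("wrist"); cv2.imwrite("pics/w4.png",im)
print("hub in tool",hub(281,288,.0567,s,ci), hub(281,263,.078,s,ci))
for p in([.5325,-.0218,.17],[.6147,-.0105,.17]): print(proj("wrist",p,ci))
E
```

```text
[ 0.44915638 -0.05191105  0.30140067] [-3.14122101e+00  9.60600656e-04  3.16784922e-01] [-0.003 -0.004 -0.006  0.002  0.002  0.002] 5.3
hub in tool [-0.0011611   0.0015001   0.05670059] [0.00114691 0.00158221 0.07799835]
(np.float64(274.1563699988723), np.float64(97.94421940855065))
(np.float64(300.48345658354043), np.float64(-61.30575245750805))
```

View pics/w4.png

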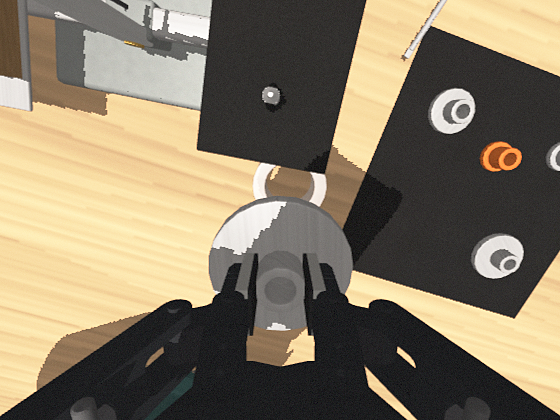

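The spindle tip shows at about (270,94). The held disc is unchanged.

```bash
python3 - <<'E'
from h import *
s=arm.sense();ci=arm.camera_info("wrist");im=cv2.imread("pics/w4.png")
g=im[80:110,255:290].max(2); m=(g>75).astype('uint8'); k,l,st,c=cv2.connectedComponentsWithStats(m); i=1+st[1:,4].argmax(); print(st[i],c[i]+[255,80])
print(g[4:26:2,4:30:2])
for z in(.165,.17,.178):print(onplane("wrist",269.8,94,z,ci))
for uv in((281,196),(281,330),(209,263),(353,263)): print(uv,hub(*uv,.076,s,ci), hub(*uv,.088,s,ci))
cv2.imwrite("pics/w4c.png",np.hstack([cv2.resize(im[70:120,240:300],(480,400),interpolation=0),cv2.resize(im[250:350,241:321],(320,400),interpolation=2)]))
E
```

```text
[  7   6  18  19 269] [270.55018587  94.98884758]
[[ 52  47  49  49  50  37  25  31  25  48  47  54  49]
 [ 49  47  41  36  66  80  58  35  19  34  53  49  47]
 [ 44  49  43 215 171 166 167 170 139  67  39  46  47]
 [ 49  41 116 167 169 150 143 149 145 123  56  44  50]
 [ 50  30 209 162 159 255 255 138 142 140  79  24  51]
 [ 47  31 170 163 201 255 255 171 129 129 103  32  56]
 [ 43  32 189 156 118 255 255 119 124 131 101  26  25]
 [ 49  37 137 148 149 137 124 124 128 135  96  27  30]
 [ 49  48  62 168 142 136 135 126 123 128  67  14  29]
 [ 51  40  40 113 116 140 137 134 170 135  15  17  29]
 [ 45  48  54  36  23  33  22  51 101  40  21  29  36]]
[ 0.53418164 -0.01828834  0.165     ]
[ 0.53395651 -0.01852567  0.17      ]
[ 0.5335963 -0.0189054  0.178    ]
(281, 196) [0.03972635 0.00149867 0.07597383] [0.03650226 0.00154843 0.08797592]
(281, 330) [-0.04153474  0.00157825  0.07602672] [-0.05139463  0.00163451  0.08803313]
(209, 263) [ 0.00217467 -0.03748119  0.07600673] [-0.00411589 -0.04061453  0.08801151]
(353, 263) [0.00215241 0.04056102 0.07598982] [-0.00413997  0.04380062  0.08799322]
```

View pics/w4c.png

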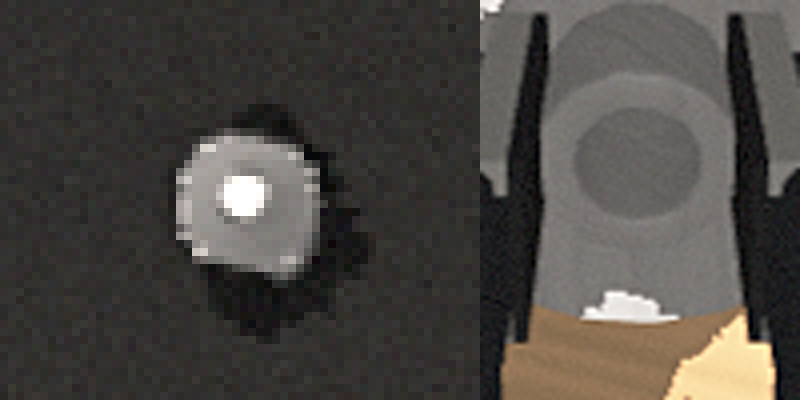

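The tip is at (270.4,94.4) and the held bore at (280.5,290.5).

Call:
{"name": "arm_command", "arguments": {"rows": [[0,2,-0.2,0,0],[0,3,-0.2,0,0],[0,3,-0.2,0,0],[0,1.1,0,0.5,0],[0,0,0,1,0],[0,0,0,0.8,0],[0,0,0,0.3,0],[0,0,0,0,0],[0,0,0,0,0],[0,0,0,0,0]]}}

```text
time: 6.6
tool_pos: [0.534, -0.0171, 0.2763]
ee_rot: [3.141, -0.001, 0.318]
contact_force: [0.2, 0.4, -5.1]
gripper_width: 0.0232
grip_force: 60.3
```

```bash
python3 - <<'E'
from h import *
s=arm.sense();print(s["tool_pos"],s["contact_force"],s["torque"])
print(totool(np.array([.5337,-.0175,s["tool_pos"][2]])-s["tool_pos"]))
im=arm.grab_frame("side"); cv2.imwrite("pics/s5.png",im)
E
```

```text
[ 0.53399402 -0.01708594  0.27633728] [ 0.15591649  0.42237136 -5.05968911] [ 0.00217391  0.0152094  -0.03492739]
[-4.08641627e-02  3.01501393e-02 -2.35539857e-05]
```

Call:
{"name": "arm_command", "arguments": {"rows": [[0,-0.04,0.03,0.15,0],[0,0,0,0.15,0],[0,0,0,0.15,0],[0,0,0,0.15,0],[0,0,0,0.15,0],[0,0,0,0.15,0],[0,0,0,0.15,0],[0,0,0,0.15,0],[0,0,0,0.15,0],[0,0,0,0.15,0]]}}

```text
time: 7.9
tool_pos: [0.5336, -0.0174, 0.2608]
ee_rot: [-3.141, -0.0, 0.318]
contact_force: [-0.0, 0.1, -4.8]
gripper_width: 0.0228
grip_force: 60.3
```

Call:
{"name": "arm_command", "arguments": {"rows": [[0,0,0,0.15,0],[0,0,0,0.15,0],[0,0,0,0.15,0],[0,0,0,0.15,0],[0,0,0,0.15,0],[0,0,0,0.15,0]]}}

```text
time: 8.65
tool_pos: [0.5337, -0.0174, 0.2519]
ee_rot: [3.142, -0.0, 0.318]
contact_force: [-0.1, -1.0, -4.5]
gripper_width: 0.0233
grip_force: 60.3
```

Call:
{"name": "arm_command", "arguments": {"rows": [[0,0,0,0.15,0],[0,0,0,0.15,0],[0,0,0,0.15,0],[0,0,0,0.15,0],[0,0,0,0.15,0],[0,0,0,0.15,0]]}}

```text
time: 9.4
tool_pos: [0.5337, -0.0174, 0.2429]
ee_rot: [3.142, -0.0, 0.318]
contact_force: [1.3, -0.5, -3.3]
gripper_width: 0.023
grip_force: 60.5
```

```bash
python3 - <<'E'
from h import *
s=arm.sense();print(s["tool_pos"],s["contact_force"],s["torque"])
im=arm.grab_frame("side"); cv2.imwrite("pics/s6.png",im)
print(proj("side",[.5335,-.019,.15]))
E
```

```text
[ 0.53372228 -0.01744588  0.24293648] [ 1.27218006 -0.46058419 -3.32685382] [ 0.03334085 -0.24961673 -0.03746597]
(np.float64(260.0587212290786), np.float64(182.02604005874116))
```

Call:
{"name": "arm_command", "arguments": {"rows": [[0,0,0,0.15,0],[0,0,0,0.15,0],[0,0,0,0.15,0],[0,0,0,0.15,0],[0,0,0,0.15,0],[0,0,0,0.15,0],[0,0,0,0.15,0],[0,0,0,0.15,0]]}}

```text
time: 10.45
tool_pos: [0.5336, -0.0174, 0.2308]
ee_rot: [-3.141, -0.0, 0.318]
contact_force: [2.5, 0.2, -3.9]
gripper_width: 0.0229
grip_force: 60.5
```

Call:
{"name": "arm_command", "arguments": {"rows": [[0,0,0,0.15,0],[0,0,0,0.15,0],[0,0,0,0.15,0],[0,0,0,0.15,0],[0,0,0,0.15,0],[0,0,0,0.15,0],[0,0,0,0.15,0],[0,0,0,0.15,0]]}}

```text
time: 11.45
tool_pos: [0.5337, -0.0176, 0.2191]
ee_rot: [3.141, -0.0, 0.318]
contact_force: [0.2, -0.9, -0.0]
gripper_width: 0.0232
grip_force: 60.9
```

Call:
{"name": "arm_command", "arguments": {"rows": [[0,0,0,0.15,0],[0,0,0,0.15,0],[0,0,0,0.15,0],[0,0,0,0.15,0],[0,0,0,0.15,0],[0,0,0,0.15,0]]}}

```text
time: 12.2
tool_pos: [0.5339, -0.0177, 0.21]
ee_rot: [3.141, -0.0, 0.318]
contact_force: [1.4, -5.0, 1.3]
gripper_width: 0.0232
grip_force: 61.1
```

Call:
{"name": "arm_command", "arguments": {"rows": [[0,0,0,0.15,0],[0,0,0,0.15,0],[0,0,0,0.15,0],[0,0,0,0.15,0],[0,0,0,0.15,0],[0,0,0,0.15,0]]}}

```text
time: 12.95
tool_pos: [0.5339, -0.0178, 0.2011]
ee_rot: [3.141, -0.0, 0.318]
contact_force: [-0.4, -5.3, 3.4]
gripper_width: 0.0233
grip_force: 61.2
```

Call:
{"name": "arm_command", "arguments": {"rows": [[0,-0.03,0.1,0.1,0],[0,0,0,0.15,0],[0,0,0,0.15,0],[0,0,0,0.15,0]]}}

```text
time: 13.45
tool_pos: [0.5339, -0.0179, 0.1955]
ee_rot: [-3.141, -0.001, 0.318]
contact_force: [2.6, 2.3, 4.0]
gripper_width: 0.0235
grip_force: 61.3
```

```bash
python3 - <<'E'
from h import *
s=arm.sense();print(s["tool_pos"],s["contact_force"],s["torque"])
im=arm.grab_frame("side"); cv2.imwrite("pics/s7.png",im)
a=cv2.resize(cv2.imread("pics/s6.png")[130:230,200:320],None,fx=3.2,fy=3.2,interpolation=2)
cv2.imwrite("pics/s7c.png",np.hstack([a,cv2.resize(im[130:230,200:320],None,fx=3.2,fy=3.2,interpolation=2)]))
E
```

```text
[ 0.53386097 -0.01794191  0.19545877] [2.5713899  2.32384979 3.95008098] [ 0.34700155 -0.35615544  0.06317932]
```

View pics/s7c.png

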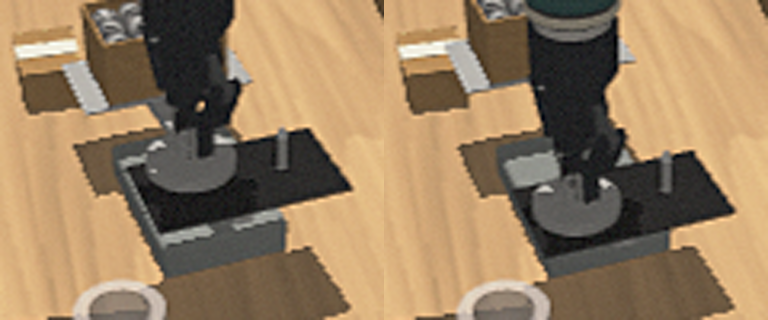

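The left crop (before) shows the pan still up with the disc held above it. The right crop (now) shows the pan sunk about 7 px, with the disc low and the free spindle tip at about (288,177).

```bash
cat >> h.py <<'E'
def far(im, base=cv2.imread("pics/side0.png")):
    # far spindle template tracked from side0 -> (du,dv) subpixel
    t=base[166:184,281:296]; w=im[155:215,270:305]
    r=cv2.matchTemplate(w,t,cv2.TM_CCOEFF_NORMED); _,v,_,p=cv2.minMaxLoc(r)
    y=r[max(p[1]-1,0):p[1]+2,p[0]]; d=(y[0]-y[2])/(2*(y[0]-2*y[1]+y[2])) if len(y)==3 else 0
    dv=p[1]+d+155-166
    v0=proj("side",[.6147,-.0125,.178])[1]; v1=proj("side",[.6147,-.0125,.158])[1]
    return v, p[0]+270-281, dv, dv/(v1-v0)*20  # score, du, dv, sink mm
E
python3 - <<'E'
from h import *
for n in("side0","s5","s6","s7"): print(n,far(cv2.imread(f"pics/{n}.png")))
E
```

```text
side0 (1.0, 0, np.float32(-0.021636963), np.float64(-0.07385021058218647))
s5 (0.9987297058105469, 0, np.float32(-0.021850586), np.float64(-0.07457933819019114))
s6 (0.9985832571983337, 0, np.float32(-0.019897461), np.float64(-0.06791302863129135))
s7 (0.9914078116416931, 0, np.float32(7.055771), np.float64(24.082407845329406))
```

Call:
{"name": "arm_command", "arguments": {"rows": [[0,0,-0.04,0.15,0],[0,0,0,0.15,0],[0,0,0,0.15,0],[0,0,0,0.15,0],[0,0,0,0.15,0]]}}

```text
time: 14.12
tool_pos: [0.5337, -0.0175, 0.188]
ee_rot: [-3.141, -0.001, 0.317]
contact_force: [2.6, 6.0, 6.2]
gripper_width: 0.0232
grip_force: 61.5
```

```bash
python3 - <<'E'
from h import *
s=arm.sense();print(s["tool_pos"],s["contact_force"],s["torque"])
im=arm.grab_frame("side"); cv2.imwrite("pics/s8.png",im); print(far(im))
E
```

```text
[ 0.53374256 -0.01747982  0.18801908] [2.61660386 6.04233364 6.24134834] [ 0.90929729 -0.48767268 -0.02615163]
(0.9926601052284241, 0, np.float32(8.979675), np.float64(30.648983163562818))
```

Call:
{"name": "arm_command", "arguments": {"rows": [[0,0,-0.06,0.1,0],[0,0.03,-0.05,0.1,0],[0,0,-0.02,0.1,0],[0,0,0,0.1,0]]}}

```text
time: 14.68
tool_pos: [0.5337, -0.0169, 0.1843]
ee_rot: [3.141, -0.001, 0.318]
contact_force: [0.9, 2.8, 15.8]
gripper_width: 0.0231
grip_force: 62.5
```

```bash
python3 - <<'E'
from h import *
s=arm.sense();print(s["tool_pos"],s["contact_force"],s["torque"])
im=arm.grab_frame("side"); cv2.imwrite("pics/s9.png",im); print(far(im))
E
```

```text
[ 0.533664   -0.01685667  0.18426017] [ 0.85440969  2.76619745 15.8090694 ] [ 0.42743096 -0.04965176  0.0118303 ]
(0.9877777695655823, 0, np.float32(9.872299), np.float64(33.6956428736103))
```

Call:
{"name": "arm_command", "arguments": {"rows": [[0,0,0,-0.15,0],[0,0,0,-0.25,0],[0,0,0.02,-0.3,0],[0,0,0.02,-0.3,0],[0,0,0.02,-0.3,0],[0,0,0.02,-0.3,0],[0,0,0,-0.2,0],[0,0,0,0,0]]}}

```text
time: 15.72
tool_pos: [0.5338, -0.0179, 0.2021]
ee_rot: [3.141, -0.0, 0.318]
contact_force: [4.1, -3.0, 3.0]
gripper_width: 0.0234
grip_force: 61.2
```

```bash
python3 - <<'E'
from h import *
s=arm.sense();print(s["tool_pos"],s["contact_force"],s["torque"])
im=arm.grab_frame("side"); cv2.imwrite("pics/s10.png",im); print(far(im))
E
```

```text
[ 0.53380314 -0.0179247   0.20213542] [ 4.10713105 -3.01549202  2.95706381] [-0.59183242 -0.64442644  0.01041081]
(0.9730618000030518, 0, np.float32(5.3029633), np.float64(18.0998116605643))
```

Call:
{"name": "arm_command", "arguments": {"rows": [[0,-0.02,0.02,-0.3,0],[0,0.03,-0.02,-0.3,0],[0,0.02,-0.04,-0.3,0],[0,0,-0.04,-0.3,0],[0,0,-0.04,-0.2,0],[0,0,0,0,0]]}}

```text
time: 16.52
tool_pos: [0.5336, -0.017, 0.2159]
ee_rot: [3.14, 0.0, 0.318]
contact_force: [4.2, -5.6, 0.5]
gripper_width: 0.0234
grip_force: 61.0
```

```bash
python3 - <<'E'
from h import *
s=arm.sense();print(s["tool_pos"],s["contact_force"],s["torque"])
im=arm.grab_frame("side"); cv2.imwrite("pics/s11.png",im); print(far(im))
E
```

```text
[ 0.53355098 -0.0170082   0.21588465] [ 4.15256792 -5.64712257  0.54075434] [-0.83636624 -0.72854729 -0.03264524]
(0.9651457071304321, 0, np.float32(1.4280396), np.float64(4.874113898424307))
```

Call:
{"name": "arm_command", "arguments": {"rows": [[0,0.02,0.06,-0.1,0],[0,0,0,-0.1,0],[0.4,0,0,0,0],[0.5,0,0,0,0],[0.6,0,0,0,0],[0.6,0,0,-0.5,0],[0.6,0,0,-2.5,0],[0.6,0,0,-3,0],[0.6,0,0,0,0]]}}

```text
time: 17.7
tool_pos: [0.5353, -0.0169, 0.2805]
ee_rot: [3.139, -0.005, 0.318]
contact_force: [-0.4, -0.9, -0.3]
gripper_width: 0.0509
grip_force: 0.0
```

```bash
python3 - <<'E'
from h import *
s=arm.sense();print(s["tool_pos"],s["contact_force"],s["gripper_width"])
im=arm.grab_frame("side"); cv2.imwrite("pics/s12.png",im); print(far(im))
print(s["tool_pos"],totool(np.array([.44,-.363,.19])-s["tool_pos"]))
E
```

```text
[ 0.53533746 -0.01693939  0.28045284] [-0.39524253 -0.90221601 -0.31442457] 0.05094486154597872
(0.9928892850875854, 0, np.float32(1.0501556), np.float64(3.5843392404074885))
[ 0.53533746 -0.01693939  0.28045284] [-19.89169917  29.88427373   9.02991659]
```

Call:
{"name": "arm_command", "arguments": {"rows": [[0.8,-1.5,2.2,0,0],[1,-2.5,3.8,0.2,0],[1,-2.8,4.2,1,0],[1,-2.8,4.2,1.3,0],[1,-2.8,4.2,1.3,0],[1,-2.8,4.2,1.3,0],[1,-2.8,4.2,1.3,0],[1,-1.9,2.9,1.2,0],[1,0,0,1.4,0],[1,0,0,0,0]]}}

```text
time: 19.0
tool_pos: [0.4371, -0.3613, 0.1858]
ee_rot: [-3.137, 0.002, 0.317]
contact_force: [0.0, -0.3, -0.3]
gripper_width: 0.0858
grip_force: 0.0
```

Call:
{"name": "arm_command", "arguments": {"rows": [[1,0,0,0,0],[1,0,0,0,0]]}}

```text
time: 19.25
tool_pos: [0.4388, -0.3622, 0.1884]
ee_rot: [3.141, -0.0, 0.319]
contact_force: [0.2, 0.5, 0.8]
gripper_width: 0.086
grip_force: 0.0
```

```bash
python3 - <<'E'
from h import *
s=arm.sense();print(s["tool_pos"],s["ee_rot"],s["time"])
ci=arm.camera_info("wrist"); im=arm.grab_frame("wrist"); cv2.imwrite("pics/w13.png",im)
f=[];
for i in range(3):
    S=arm.grab_frame("side");T=arm.grab_frame("top");print(far(S)); f.append((S,T))
cv2.imwrite("pics/s13.png",f[0][0]);cv2.imwrite("pics/t13.png",f[0][1])
t0=cv2.imread("pics/top0.png");s0=cv2.imread("pics/side0.png")
# load-side carton tracking in side view
t=s0[128:155,228:250]; 
r=cv2.matchTemplate(f[0][0][115:168,222:256],t,cv2.TM_CCOEFF_NORMED);print(cv2.minMaxLoc(r))
z=lambda im:cv2.resize(im[180:260,185:265],(390,390),interpolation=2)
z2=lambda im:cv2.resize(im[120:220,195:325],(390,300),interpolation=2)
cv2.imwrite("pics/cmp.png",np.vstack([np.hstack([z(t0),z(f[0][1])])[:300],np.hstack([z2(s0),z2(f[0][0])])]))
u,v=map(int,proj("wrist",[.440,-.363,.009],ci)); print(u,v)
x0,y0=u-65,v-65; g=im.max(2)[y0:y0+130,x0:x0+130]; m=(g>58).astype('uint8')
m=cv2.morphologyEx(m,cv2.MORPH_OPEN,np.ones((5,5)))
c=max(cv2.findContours(m,0,1)[0],key=cv2.contourArea); e=cv2.fitEllipse(cv2.convexHull(c)); 
q=np.array(e[0])+[x0,y0];print(e,q); a=onplane("wrist",*q,.008,ci); print(a, totool(np.array([*a[:2],.087])-s["tool_pos"],s["ee_rot"]))
E
```

```text
[ 0.43880184 -0.36220297  0.18840235] [ 3.14117110e+00 -3.82439538e-04  3.19174301e-01] 19.25
(0.991722047328949, 0, np.float32(1.0627289), np.float64(3.6272536081929063))
(0.9917848110198975, 0, np.float32(1.0618286), np.float64(3.6241808561306006))
(0.991963267326355, 0, np.float32(1.0636902), np.float64(3.630534682428927))
(0.2986501157283783, 0.47748491168022156, (12, 26), (1, 22))
279 208
((63.63763427734375, 59.59577560424805), (72.17876434326172, 73.86339569091797), 91.09044647216797) [277.63763428 202.5957756 ]
[ 0.44407901 -0.35952609  0.008     ] [ 0.58118262 -0.09285557 10.14041995]
```

View pics/cmp.png

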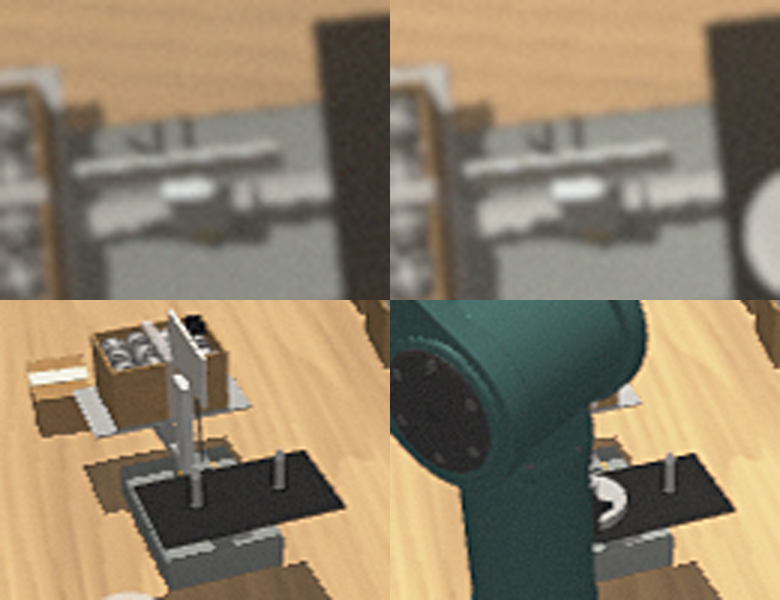

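Top row: the dial and pointer area before and after, with little visible change. Bottom row: the 500 g weight sits on the near spindle and the pan has dropped slightly from its stop. The sink of about 4 mm and the 3 N hold force at level both point to about 270–290 g missing, so I'm taking the 300.

Call:
{"name": "arm_command", "arguments": {"rows": [[1,0.4,-0.09,2,0],[1,0.18,0,3,0],[1,0,0,3,0],[1,0,0,1.6,0],[1,0,0,0.5,0],[0.4,0,0,0,0],[0.1,0,0,0,0],[0,0,0,0,0],[0,0,0,0,0],[0,0,0,0,0]], "squeeze": 60}}

```text
time: 20.85
tool_pos: [0.4437, -0.3604, 0.0879]
ee_rot: [3.141, -0.001, 0.317]
contact_force: [-0.5, 1.5, 6.9]
gripper_width: 0.0233
grip_force: 58.5
```

```bash
python3 - <<'E'
from h import *
s=arm.sense();print(s["tool_pos"],s["contact_force"],s["gripper_width"])
near=np.array([.5334,-.0192]); d=np.array([np.cos(.137),np.sin(.137)]); f=near+.084*d; print(f)
t=np.array([f[0]-.081,f[1]-.0265,.31]); print(t,totool(t-s["tool_pos"]))
E
```

```text
[ 0.44366375 -0.36037042  0.08794544] [-0.53365633  1.52044276  6.92377744] 0.02327637099015334
[ 0.61661293 -0.00772797]
[ 0.53561293 -0.03422797  0.31      ] [ 18.92814586 -28.10235712 -22.21037218]
```

Call:
{"name": "arm_command", "arguments": {"rows": [[0,0,0,-1.5,0],[0,0,0,-4,0],[0,0,0,-5,0],[0,1,-2,-5,0],[0,2.5,-3.7,-4,0],[0,2.9,-4.3,-2.7,0],[0,3,-4.5,0,0],[0,3,-4.5,0,0],[0,3,-4.4,0,0],[0,2.5,-3.4,0,0]]}}

```text
time: 22.1
tool_pos: [0.5294, -0.0476, 0.3096]
ee_rot: [-3.141, -0.0, 0.319]
contact_force: [-0.4, -1.1, -3.8]
gripper_width: 0.0234
grip_force: 59.6
```

Call:
{"name": "arm_command", "arguments": {"rows": [[0,1,-1.3,0,0],[0,0,0,0,0],[0,0,0,0,0],[0,0,0,0,0]]}}

```text
time: 22.6
tool_pos: [0.5349, -0.0356, 0.3089]
ee_rot: [3.141, 0.0, 0.316]
contact_force: [-0.2, 0.2, -2.9]
gripper_width: 0.0234
grip_force: 59.6
```

```bash
python3 - <<'E'
from h import *
s=arm.sense();print(s["tool_pos"],s["ee_rot"],s["joint_vel"].round(3),s["contact_force"],s["torque"])
ci=arm.camera_info("wrist");im=arm.grab_frame("wrist"); cv2.imwrite("pics/w14.png",im)
u,v=map(int,proj("wrist",[.6166,-.0077,.172],ci));print(u,v)
cv2.imwrite("pics/w14c.png",np.hstack([cv2.resize(im[v-35:v+35,u-35:u+35],(400,400),interpolation=0),cv2.resize(im[250:350,231:331],(400,400),interpolation=2)]))
g=im[v-35:v+35,u-35:u+35].max(2); m=(g>75).astype('uint8'); k,l,st,c=cv2.connectedComponentsWithStats(m)
for i in range(1,k):
  if st[i,4]>30: print(st[i],c[i]+[u-35,v-35])
E
```

```text
[ 0.53490571 -0.03556325  0.30891342] [3.14148610e+00 4.07383369e-04 3.16189860e-01] [ 0.     0.    -0.001  0.003 -0.     0.001] [-0.15670794  0.18407243 -2.90505575] [ 0.02009483  0.04252267 -0.00878826]
276 102
[ 29  28  18  16 233] [278.43776824 102.53218884]
```

View pics/w14c.png

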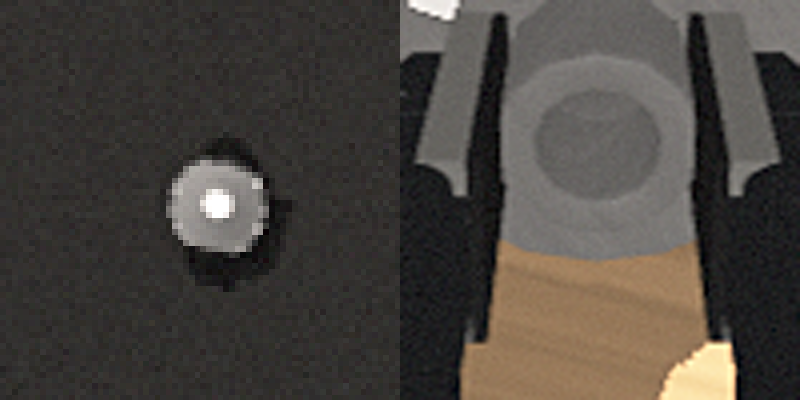

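The far tip is at (279.0,102.7) and the held bore at (280.5,286.3).

```bash
python3 - <<'E'
from h import *
s=arm.sense();ci=arm.camera_info("wrist")
print(hub(280.5,290.5,.0567,s,ci),hub(280.5,286.25,.0579,s,ci))
p=onplane("wrist",279,102.7,.172,ci);print(p)
q=R.from_euler("xyz",s["ee_rot"]).inv().apply(p-s["tool_pos"]);print(q)
E
```

```text
[-0.0025409   0.00123473  0.05670078] [-0.0009293   0.0012367   0.05790034]
[ 0.61684069 -0.00909897  0.172     ]
[0.08605746 0.00040232 0.13690404]
```

Call:
{"name": "arm_command", "arguments": {"rows": [[0,2,0,0,0],[0,3,-0.05,0,0],[0,2.6,-0.04,0,0],[0,0.98,0,0.5,0],[0,0,0,1.2,0],[0,0,0,1,0],[0,0,0,0.5,0],[0,0,0,0,0],[0,0,0,0,0]]}}

```text
time: 23.78
tool_pos: [0.6165, -0.0068, 0.2773]
ee_rot: [3.141, -0.001, 0.318]
contact_force: [-0.6, 0.3, -2.4]
gripper_width: 0.0234
grip_force: 59.6
```

```bash
python3 - <<'E'
from h import *
s=arm.sense();print(s["tool_pos"],s["ee_rot"],s["contact_force"],s["torque"])
r=R.from_euler("xyz",[np.pi,0,.3162]); t=np.array([.53491,-.03556])+r.apply([.0858,-.0009,0])[:2]; print(t)
print(totool(np.array([*t,s["tool_pos"][2]])-s["tool_pos"]))
E
```

```text
[ 0.61652698 -0.00677039  0.27731795] [ 3.14142008e+00 -5.86381579e-04  3.17709053e-01] [-0.58892161  0.2845192  -2.37583079] [-0.00521656  0.02427475 -0.00287309]
[ 0.61617651 -0.00802449]
[-7.24702445e-02  1.08185228e-01 -2.38250638e-05]
```

Call:
{"name": "arm_command", "arguments": {"rows": [[0,-0.07,0.11,0.15,0],[0,0,0,0.15,0],[0,0,0,0.15,0],[0,0,0,0.15,0],[0,0,0,0.15,0],[0,0,0,0.15,0],[0,0,0,0.15,0],[0,0,0,0.15,0],[0,0,0,0.15,0]]}}

```text
time: 24.9
tool_pos: [0.6161, -0.0079, 0.2633]
ee_rot: [-3.142, -0.0, 0.318]
contact_force: [-0.0, -0.2, -2.2]
gripper_width: 0.0235
grip_force: 59.6
```

Call:
{"name": "arm_command", "arguments": {"rows": [[0,0,0,0.15,0],[0,0,0,0.15,0],[0,0,0,0.15,0],[0,0,0,0.15,0],[0,0,0,0.15,0],[0,0,0,0.15,0]]}}

```text
time: 25.65
tool_pos: [0.6161, -0.0079, 0.2543]
ee_rot: [-3.142, -0.0, 0.318]
contact_force: [0.1, -0.1, -2.4]
gripper_width: 0.0234
grip_force: 59.6
```

Call:
{"name": "arm_command", "arguments": {"rows": [[0,0,0,0.15,0],[0,0,0,0.15,0],[0,0,0,0.15,0],[0,0,0,0.15,0],[0,0,0,0.15,0]]}}

```text
time: 26.28
tool_pos: [0.6161, -0.0079, 0.2468]
ee_rot: [-3.142, -0.0, 0.318]
contact_force: [0.4, -0.0, -2.8]
gripper_width: 0.0232
grip_force: 59.6
```

Call:
{"name": "arm_command", "arguments": {"rows": [[0,0,0,0.15,0],[0,0,0,0.15,0],[0,0,0,0.15,0],[0,0,0,0.15,0],[0,0,0,0.15,0]]}}

```text
time: 26.9
tool_pos: [0.6163, -0.008, 0.2395]
ee_rot: [3.141, -0.0, 0.318]
contact_force: [0.1, -0.6, -2.4]
gripper_width: 0.0231
grip_force: 59.7
```

Call:
{"name": "arm_command", "arguments": {"rows": [[0,0,0,0.15,0],[0,0,0,0.15,0],[0,0,0,0.15,0],[0,0,0,0.15,0],[0,0,0,0.15,0]]}}

```text
time: 27.52
tool_pos: [0.6162, -0.0079, 0.2319]
ee_rot: [-3.142, -0.0, 0.318]
contact_force: [1.8, -0.3, -1.6]
gripper_width: 0.0232
grip_force: 59.7
```

Call:
{"name": "arm_command", "arguments": {"rows": [[0,0,0,0.15,0],[0,0,0,0.15,0],[0,0,0,0.15,0],[0,0,0,0.15,0],[0,0,0,0.15,0]]}}

```text
time: 28.15
tool_pos: [0.6162, -0.008, 0.2243]
ee_rot: [-3.141, -0.0, 0.318]
contact_force: [0.8, 0.3, -1.3]
gripper_width: 0.023
grip_force: 59.7
```

Call:
{"name": "arm_command", "arguments": {"rows": [[0,0,0,0.15,0],[0,0,0,0.15,0],[0,0,0.01,0.15,0],[0,0,0.01,0.15,0],[0,0,0.02,0.15,0],[0,0,0.02,0.15,0]]}}

```text
time: 28.9
tool_pos: [0.6162, -0.0084, 0.2153]
ee_rot: [-3.141, 0.0, 0.318]
contact_force: [0.5, 0.3, -0.1]
gripper_width: 0.0233
grip_force: 59.8
```

Call:
{"name": "arm_command", "arguments": {"rows": [[0,0,0.01,0.15,0],[0,0,0.01,0.15,0],[0,0,0.01,0.15,0],[0,0,0.01,0.15,0],[0,0,0,0.15,0]]}}

```text
time: 29.52
tool_pos: [0.6165, -0.009, 0.2078]
ee_rot: [3.141, 0.0, 0.318]
contact_force: [0.9, 0.7, -0.7]
gripper_width: 0.0231
grip_force: 59.8
```

Call:
{"name": "arm_command", "arguments": {"rows": [[0,0,0,0.15,0],[0,0,0,0.15,0],[0,0,0,0.15,0],[0,0,0,0.15,0]]}}

```text
time: 30.02
tool_pos: [0.6165, -0.009, 0.2018]
ee_rot: [-3.142, 0.0, 0.318]
contact_force: [0.7, 0.3, -0.1]
gripper_width: 0.0235
grip_force: 59.9
```

```bash
python3 - <<'E'
from h import *
s=arm.sense();print(s["tool_pos"],s["contact_force"],s["torque"])
im=arm.grab_frame("side"); cv2.imwrite("pics/s15.png",im)
E
```

```text
[ 0.61645086 -0.00895691  0.20182851] [ 0.70870073  0.27462019 -0.14377893] [-0.01810529 -0.01178659  0.03257372]
```

Call:
{"name": "arm_command", "arguments": {"rows": [[0,0,0,0.15,0],[0,0,0,0.15,0],[0,0,0,0.15,0],[0,0,-0.01,0.15,0],[0,0,-0.01,0.15,0],[0,0,-0.01,0.15,0]]}}

```text
time: 30.82
tool_pos: [0.6164, -0.0086, 0.1929]
ee_rot: [-3.142, -0.0, 0.318]
contact_force: [0.8, -0.9, 2.0]
gripper_width: 0.0235
grip_force: 60.0
```

Call:
{"name": "arm_command", "arguments": {"rows": [[0,0,-0.02,0.15,0],[0,0,-0.02,0.15,0],[0,0,-0.02,0.12,0]]}}

```text
time: 31.2
tool_pos: [0.6164, -0.0082, 0.1887]
ee_rot: [3.141, -0.0, 0.318]
contact_force: [0.7, -1.6, 0.7]
gripper_width: 0.0235
grip_force: 60.0
```

Call:
{"name": "arm_command", "arguments": {"rows": [[0,0,-0.01,0.12,0],[0,0,-0.01,0.12,0],[0,0,0,0.12,0]]}}

```text
time: 31.58
tool_pos: [0.6163, -0.0079, 0.1852]
ee_rot: [3.142, -0.0, 0.318]
contact_force: [1.0, -1.3, 2.5]
gripper_width: 0.0233
grip_force: 60.1
```

```bash
python3 - <<'E'
from h import *
s=arm.sense();print(s["tool_pos"],s["contact_force"],s["torque"])
im=arm.grab_frame("side"); cv2.imwrite("pics/s16.png",im)
# 500 disc on near spindle: track vs s12 (sink 4.1)
b=cv2.imread("pics/s12.png"); t=b[172:200,246:256]
for n in("s12","s15","s16"):
    w=cv2.imread(f"pics/{n}.png")[160:225,240:262]; r=cv2.matchTemplate(w,t,cv2.TM_CCOEFF_NORMED); print(n,cv2.minMaxLoc(r)[1::2])
x=lambda n:cv2.resize(cv2.imread(f"pics/{n}.png")[140:230,215:325],(396,324),interpolation=2)
cv2.imwrite("pics/s16c.png",np.hstack([x("s15"),x("s16")]))
E
```

```text
[ 0.61629086 -0.00786105  0.18517069] [ 1.03226794 -1.29997865  2.52779396] [-0.12692169 -0.15102841  0.05784534]
s12 (1.0, (6, 12))
s15 (0.5002143979072571, (2, 13))
s16 (0.44891518354415894, (3, 17))
```

Call:
{"name": "arm_command", "arguments": {"rows": [[0,0,0,0.12,0],[0,0,0,0.12,0]]}}

```text
time: 31.88
tool_pos: [0.6164, -0.0077, 0.1835]
ee_rot: [-3.141, -0.001, 0.318]
contact_force: [-1.3, -0.9, 14.0]
gripper_width: 0.0235
grip_force: 61.3
```

Call:
{"name": "arm_command", "arguments": {"rows": [[0,0,0,0.1,0]]}}

```text
time: 32.0
tool_pos: [0.6164, -0.0077, 0.1834]
ee_rot: [3.142, -0.001, 0.318]
contact_force: [-3.5, -1.2, 19.3]
gripper_width: 0.0231
grip_force: 61.9
```

Call:
{"name": "arm_command", "arguments": {"rows": [[0,0,0,-0.15,0],[0,0,0,-0.2,0],[0,0,0.01,-0.2,0],[0,0,0.02,-0.2,0],[0,0,0.02,-0.2,0],[0,0,0.02,-0.2,0],[0,0,0.01,-0.2,0],[0,0,0,-0.2,0],[0,0,0,0,0]]}}

```text
time: 33.12
tool_pos: [0.6163, -0.0087, 0.1973]
ee_rot: [3.142, 0.0, 0.318]
contact_force: [2.1, -1.3, 1.4]
gripper_width: 0.0233
grip_force: 59.9
```

```bash
python3 - <<'E'
from h import *
s=arm.sense();print(s["tool_pos"],s["contact_force"],s["torque"])
E
```

```text
[ 0.61627551 -0.00870671  0.19732875] [ 2.09068925 -1.32593603  1.37991448] [-0.36546873 -0.33152276 -0.02230191]
```

Call:
{"name": "arm_command", "arguments": {"rows": [[0,0.03,0.02,-0.2,0],[0,0,0,-0.2,0],[0,0,0,-0.15,0],[0.3,0,0,0,0],[0.45,0,0,0,0],[0.6,0,0,0,0],[0.6,0,0,-0.5,0],[0.6,0,0,-2.5,0],[0.6,0,0,-4,0],[0.6,0,0,-4,0]]}}

```text
time: 34.38
tool_pos: [0.6165, -0.0086, 0.314]
ee_rot: [-3.141, 0.0, 0.318]
contact_force: [0.1, -0.7, 0.3]
gripper_width: 0.0512
grip_force: 0.0
```

Call:
{"name": "arm_command", "arguments": {"rows": [[0.6,-3,4,0,0],[0.6,-3,4,0,0],[0.6,-3,4,0,0],[0.6,-3,4,0,0],[0.6,-3,4,0,0],[0.6,-3,4,0,0],[0.6,-2,2,0,0],[0.6,0,0,0,0],[0.6,0,0,0,0]]}}

```text
time: 35.5
tool_pos: [0.5081, -0.3175, 0.3128]
ee_rot: [-3.141, -0.001, 0.318]
contact_force: [-0.2, 0.8, -0.2]
gripper_width: 0.0511
grip_force: 0.0
```

```bash
python3 - <<'E'
from h import *
s=arm.sense();print(s["tool_pos"],s["contact_force"],s["time"])
S=arm.grab_frame("side");T=arm.grab_frame("top"); cv2.imwrite("pics/s17.png",S);cv2.imwrite("pics/t17.png",T)
cv2.imwrite("pics/f17.png",np.hstack([cv2.resize(S[120:220,195:328],(400,300),interpolation=2),cv2.resize(T[165:265,165:298],(400,300),interpolation=2)]))
E
```

```text
[ 0.50813071 -0.31751725  0.31283562] [-0.15551883  0.78227811 -0.19838814] 35.5
```

View pics/f17.png

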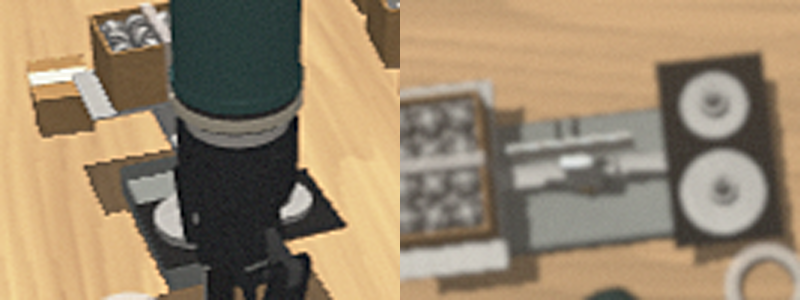

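The side and top crops show both discs seated, the 500 on the near spindle and the 300 on the far one. I've now used up my picture views, so the remaining checks are numeric only: the pan height from its far corner, compared with the two stops.

```bash
cat > lv.py <<'E'
from h import *
b=cv2.imread("pics/side0.png")
def trk(im,box,pad=14):
    x0,y0,x1,y1=box; t=cv2.resize(b[y0:y1,x0:x1],None,fx=8,fy=8,interpolation=cv2.INTER_CUBIC)
    w=cv2.resize(im[y0-pad:y1+pad,x0-4:x1+4],None,fx=8,fy=8,interpolation=cv2.INTER_CUBIC)
    _,v,_,p=cv2.minMaxLoc(cv2.matchTemplate(w,t,cv2.TM_CCOEFF_NORMED)); return round(v,3),p[0]/8-4,p[1]/8-pad
def show(n):
    im=cv2.imread(f"pics/{n}.png")
    print(n,"corner",trk(im,(301,180,318,196)),"carton",trk(im,(224,126,248,150)))
E
python3 - <<'E'
from lv import *
for n in("s7","s8","s9","s10","s11","s13","s15","s16","s17"): show(n)
c=b  # mm per px at corner
p=onplane("side",310.4,189.2,.134);print(p,proj("side",p-[0,0,.02]),proj("side",p))
E
```

```text
s7 corner (0.99, -0.25, 7.25) carton (0.746, -1.0, -7.0)
s8 corner (0.99, -0.375, 9.125) carton (0.711, -1.0, -9.0)
s9 corner (0.992, -0.5, 10.125) carton (0.706, -1.125, -10.0)
s10 corner (0.99, -0.125, 5.5) carton (0.685, -0.75, -5.25)
s11 corner (0.991, 0.125, 1.5) carton (0.729, -0.25, -1.375)
s13 corner (0.996, 0.0, 1.125) carton (0.435, 4.0, -4.75)
s15 corner (0.989, -0.125, 5.25) carton (0.972, -0.625, -5.125)
s16 corner (0.992, -0.625, 9.625) carton (0.967, -0.875, -9.625)
s17 corner (0.989, -0.125, 6.25) carton (0.975, -0.625, -6.125)
[ 0.66875586 -0.06439574  0.134     ] (np.float64(310.07227386327037), np.float64(194.83646814819113)) (np.float64(310.4), np.float64(189.20000000000002))
```

Call:
{"name": "arm_command", "arguments": {"rows": [[0.6,-2,4,0,0],[0.6,-2,4,0,0],[0.6,-2,4,0,0],[0.6,-2,4,0,0],[0.6,0,0,0,0],[0.6,0,0,0,0]]}}

```text
time: 36.35
tool_pos: [0.4825, -0.4939, 0.3124]
ee_rot: [-3.14, -0.0, 0.319]
contact_force: [-1.0, 0.6, -0.4]
gripper_width: 0.0509
grip_force: 0.0
```

```bash
python3 - <<'E'
from lv import *
print(arm.sense()["time"],arm.sense()["tool_pos"])
im=arm.grab_frame("side");cv2.imwrite("pics/s18.png",im); show("s18")
E
```

```text
36.35 [ 0.48251241 -0.49392168  0.31235889]
s18 corner (0.645, 3.0, 7.5) carton (0.125, -0.875, -9.125)
```

Call:
{"name": "arm_command", "arguments": {"rows": [[0.6,-3,0,0,0],[0.6,-4,0,0,0],[0.6,-4,0,0,0],[0.6,-4,0,0,0],[0.6,-4,0,0,0],[0.6,-4,1,0,0],[0.6,0,0,0,0],[0.6,0,0,0,0]]}}

```text
time: 37.4
tool_pos: [0.2676, -0.5754, 0.3128]
ee_rot: [-3.141, -0.001, 0.319]
contact_force: [0.2, 1.3, 0.1]
gripper_width: 0.0513
grip_force: 0.0
```

```bash
python3 - <<'E'
from lv import *
print(arm.sense()["time"],arm.sense()["tool_pos"])
for i in(19,20): 
    im=arm.grab_frame("side");cv2.imwrite(f"pics/s{i}.png",im); show(f"s{i}")
cv2.imwrite("pics/t19.png",arm.grab_frame("top"))
# changed blobs near the dial, start against now, in both views
for n,a,c,box in(("side","side0","s19",(235,115,290,185)),("top","top0","t19",(195,175,262,260)),("topmid","top0","t13",(195,175,262,260))):
    x0,y0,x1,y1=box; d=cv2.imread(f"pics/{c}.png").astype(int)-cv2.imread(f"pics/{a}.png"); d=d[y0:y1,x0:x1].mean(2)
    for sg in(1,-1):
        k,l,s,ce=cv2.connectedComponentsWithStats((sg*d>22).astype('uint8'))
        print(n,sg,[(s[i].tolist(),(ce[i]+[x0,y0]).round(1).tolist()) for i in range(1,k) if s[i,4]>6])
E
```

```text
37.4 [ 0.26761253 -0.57539882  0.31281123]
s19 corner (0.989, -0.125, 6.25) carton (0.975, -0.625, -6.125)
s20 corner (0.989, -0.125, 6.25) carton (0.975, -0.625, -6.125)
side 1 [([6, 6, 11, 13, 43], [247.4, 126.8]), ([0, 14, 9, 4, 18], [238.4, 130.2]), ([27, 15, 4, 3, 9], [263.7, 131.1]), ([0, 19, 5, 3, 9], [237.0, 135.1]), ([7, 18, 5, 2, 8], [244.0, 133.6]), ([35, 22, 6, 10, 21], [271.8, 142.2]), ([24, 35, 21, 18, 112], [265.5, 156.2]), ([0, 40, 19, 15, 132], [243.3, 160.9]), ([24, 54, 4, 4, 8], [260.4, 170.4]), ([4, 55, 51, 15, 370], [269.3, 179.2])]
side -1 [([11, 4, 25, 18, 129], [259.7, 125.1]), ([0, 7, 18, 22, 159], [242.4, 133.2]), ([25, 16, 3, 4, 7], [260.9, 132.7]), ([27, 21, 6, 3, 11], [263.9, 136.9]), ([37, 34, 7, 3, 7], [275.0, 150.0]), ([27, 43, 1, 9, 9], [262.0, 162.0])]
top 1 [([53, 7, 14, 6, 53], [254.8, 184.2]), ([55, 17, 2, 6, 10], [250.4, 194.9]), ([62, 16, 5, 18, 65], [259.4, 199.6]), ([56, 26, 2, 7, 8], [251.2, 204.2]), ([16, 33, 5, 4, 12], [213.0, 209.5]), ([7, 45, 4, 3, 11], [203.4, 220.9]), ([51, 44, 9, 4, 25], [250.2, 220.6]), ([62, 44, 5, 21, 75], [259.5, 228.7]), ([43, 46, 3, 3, 8], [238.9, 221.9]), ([59, 54, 2, 7, 7], [254.1, 232.0]), ([0, 69, 5, 4, 15], [196.7, 245.5])]
top -1 [([37, 43, 4, 3, 9], [233.3, 218.9]), ([0, 71, 8, 11, 36], [199.9, 251.7]), ([62, 71, 5, 2, 9], [259.2, 246.6])]
topmid 1 [([61, 7, 5, 2, 8], [258.0, 182.6]), ([54, 8, 3, 3, 8], [249.9, 183.9]), ([15, 33, 5, 5, 11], [212.1, 209.7]), ([56, 40, 3, 3, 7], [251.7, 215.9]), ([42, 43, 5, 6, 17], [238.6, 220.5]), ([62, 42, 5, 23, 86], [259.4, 227.5])]
topmid -1 []
```

```bash
python3 - <<'E'
from h import *
# rectify along the beam's y line (image right, slight rise), print strips above/along/below dial card
L=np.array([201.4,214.8]);Rr=np.array([242.4,211.2]); e=(Rr-L)/np.linalg.norm(Rr-L); nrm=np.array([e[1],-e[0]])
print("now/mid/start profiles; offset px above card line; columns s=-3..45")
I={n:cv2.imread(f"pics/{n}.png").mean(2).astype('float32') for n in("top0","t13","t19")}
s=np.arange(-2,46)
for o in(-2,0,2,3,4,5,6,7):
    for n in I:
        P=L+np.outer(s,e)+o*nrm; v=cv2.remap(I[n],P[:,0].astype('float32')[None],P[:,1].astype('float32')[None],1)[0]
        if n=="top0": b=v; print(o,n,*v.astype(int))
        else: print(o,n,"diff",*(v-b).astype(int))
E
```

```text
now/mid/start profiles; offset px above card line; columns s=-3..45
-2 top0 78 85 90 90 91 92 92 91 90 89 90 91 90 91 92 92 92 93 96 100 100 96 95 95 100 105 102 96 92 92 93 91 92 93 92 95 95 94 94 95 96 97 102 113 127 136 137 139
-2 t13 diff 7 6 6 10 9 8 9 10 10 10 9 6 6 8 8 8 8 9 11 10 9 9 8 11 10 8 8 7 7 7 8 9 8 9 12 10 10 10 10 8 7 8 8 9 11 12 14 14
-2 t19 diff 1 0 2 5 3 2 0 2 4 5 4 2 2 1 0 2 2 1 1 1 2 1 2 4 3 1 1 3 4 2 0 3 3 1 2 0 4 3 2 2 4 5 4 3 3 4 4 2
0 top0 106 130 144 142 136 137 140 143 148 153 151 142 133 127 127 129 133 136 137 133 128 128 123 121 120 124 131 134 131 124 118 114 113 115 118 121 124 122 118 112 107 106 110 119 130 137 139 140
0 t13 diff 8 12 11 11 12 11 11 10 12 13 15 14 12 13 12 13 12 11 12 11 13 11 11 9 14 12 9 8 12 12 9 10 8 10 12 10 10 9 9 8 13 12 7 11 13 13 12 10
0 t19 diff 2 4 2 3 2 1 0 0 4 2 3 4 3 4 4 5 2 2 1 0 2 2 2 3 2 1 0 0 1 3 3 3 2 0 4 5 2 1 0 1 3 2 0 3 4 5 5 1
2 top0 92 114 126 130 133 139 145 152 157 158 159 159 155 153 151 146 142 141 137 139 150 162 164 160 156 155 162 167 169 164 163 165 164 168 169 170 172 168 165 161 161 158 150 141 138
[... 1874 characters left out ...]
9 8 8 8 12 13 13 9 15 18 31 22 5 -6 -2 4 8 8 11 14 10 8 8 9 9 12 13 13 14 12 14 11 11 12 12 12 10 11 12 11 12 13 11 11 12 15
6 t19 diff 3 4 2 3 -9 -20 -12 -6 2 2 7 11 23 25 20 10 4 1 5 1 1 1 -7 -17 -9 -1 1 3 3 2 4 5 3 3 3 0 2 1 1 2 4 3 2 3 5 4 5 7
7 top0 76 76 74 74 81 98 114 126 130 132 131 127 125 125 125 129 127 115 101 107 124 131 132 117 102 106 124 133 134 134 134 134 134 134 134 134 132 136 136 135 136 135 135 136 135 135 137 137
7 t13 diff 4 8 9 9 8 8 12 12 11 10 13 19 15 11 4 2 5 9 9 10 10 13 7 10 9 10 10 11 12 13 12 11 12 12 14 12 12 10 10 10 10 12 12 11 12 13 11 11
7 t19 diff 3 1 2 2 -3 -13 -7 -5 0 3 5 7 12 12 12 6 2 1 1 2 1 1 -4 -6 -5 0 1 3 4 3 1 2 3 2 3 3 4 0 0 1 1 2 4 3 3 2 1 2
```

The 300 settles too low. The pan sits about 1.1 px below its level height, and the pointer's dark line is at about 23.5, on the right prong rather than in the gap centre (21, between prongs at 18 and 24). That means about +0.035–0.04 rad, so the missing mass is about 220 g and the 200 is the right weight. I'll swap them.

Call:
{"name": "arm_command", "arguments": {"rows": [[0.6,2.5,-2.1,0,0],[0.6,4,-3.4,0,0],[0.6,4.5,-3.8,0,0],[0.6,4.6,-3.9,0,0],[0.6,4.6,-3.9,0,0],[0.6,4.6,-3.9,0,0],[0.6,4.6,-3.9,0,0],[0.6,4.6,-3.9,0,0],[0.6,4.6,-3.9,0,0],[0.6,4.6,-3.9,0,0]]}}

```text
time: 38.8
tool_pos: [0.5636, -0.0909, 0.3129]
ee_rot: [3.141, -0.001, 0.319]
contact_force: [0.3, -0.9, -0.0]
gripper_width: 0.0513
grip_force: 0.0
```

Call:
{"name": "arm_command", "arguments": {"rows": [[0.6,4.6,-3.9,0,0],[0.6,3,-2.4,2,0],[0.6,0,0,3,0],[0.6,0,0,2.5,0],[0.6,0,0,0,0]]}}

```text
time: 39.42
tool_pos: [0.6136, -0.0089, 0.2357]
ee_rot: [-3.139, 0.004, 0.319]
contact_force: [-0.6, 0.2, -0.2]
gripper_width: 0.051
grip_force: 0.0
```

```bash
python3 - <<'E'
from h import *
s=arm.sense();print(s["tool_pos"],s["ee_rot"],s["time"]); print(totool(np.array([.6163,-.0085,.199])-s["tool_pos"]))
E
```

```text
[ 0.61359313 -0.00885964  0.23568566] [-3.1392463   0.00431214  0.31943713] 39.425
[0.28410458 0.05946463 3.66724593]
```

Call:
{"name": "arm_command", "arguments": {"rows": [[0.6,0.2,0,1.5,0],[0.6,0,0,1.4,0],[0.6,0,0,0.7,0],[0.6,0,0,0,0],[0,0,0,0,0],[0,0,0,0,0],[0,0,0,0,0],[0,0,0,0,0]]}}

```text
time: 40.42
tool_pos: [0.6173, -0.0096, 0.202]
ee_rot: [3.142, -0.001, 0.318]
contact_force: [1.1, 1.8, -1.1]
gripper_width: 0.0228
grip_force: 58.8
```

Call:
{"name": "arm_command", "arguments": {"rows": [[0,0,0,-0.2,0],[0,0,0,-0.3,0],[0,0,0,-0.3,0],[0,0,-0.01,-0.3,0],[0,0,-0.02,-0.3,0],[0,0,-0.02,-0.3,0],[0,0,-0.02,-0.3,0],[0,0,0,-0.3,0],[0,0,0,-0.3,0],[0,0,0,-0.3,0]]}}

```text
time: 41.68
tool_pos: [0.6167, -0.0089, 0.2306]
ee_rot: [-3.141, 0.0, 0.318]
contact_force: [0.9, 1.7, -5.4]
gripper_width: 0.0225
grip_force: 59.0
```

Call:
{"name": "arm_command", "arguments": {"rows": [[0,0,0,-0.35,0],[0,0,0,-0.35,0],[0,0,0,-0.35,0],[0,0,0,-0.4,0],[0,0,0,-0.4,0],[0,0,0,-0.4,0],[0,0,0,-0.5,0],[0,0,0,-0.8,0],[0,0,0,-1,0],[0,0,0,-1,0]]}}

```text
time: 42.92
tool_pos: [0.6169, -0.009, 0.2871]
ee_rot: [3.142, -0.0, 0.318]
contact_force: [0.4, -0.1, -1.9]
gripper_width: 0.0227
grip_force: 59.4
```

```bash
python3 - <<'E'
from h import *
s=arm.sense();print(s["tool_pos"],s["contact_force"],s["time"]); print(totool(np.array([.4437,-.3604,.0885])-s["tool_pos"],[np.pi,0,.318]))
im=arm.grab_frame("side"); cv2.imwrite("pics/s21.png",im)
E
```

```text
[ 0.61687672 -0.00900651  0.28709664] [ 0.41684047 -0.14395479 -1.93359185] 42.925
[-27.43634132  27.96288281  19.85966364]
```

Call:
{"name": "arm_command", "arguments": {"rows": [[0,-2.5,1.7,0,0],[0,-4.5,3.1,0,0],[0,-4.5,3.1,0,0],[0,-4.5,3.1,2.5,0],[0,-4,2.7,3.5,0],[0,-3,2,4.5,0],[0,-1.15,0.7,4.5,0],[0,0,0,3,0],[0,0,0,1,0],[0,0,0,0,0]]}}

```text
time: 44.22
tool_pos: [0.439, -0.2403, 0.0963]
ee_rot: [-3.141, 0.0, 0.318]
contact_force: [0.8, -0.3, -3.0]
gripper_width: 0.0227
grip_force: 59.4
```

```bash
python3 - <<'E'
from h import *
s=arm.sense();print(s["tool_pos"],s["contact_force"],s["time"])
E
```

```text
[ 0.43898008 -0.2402738   0.0963139 ] [ 0.8375568  -0.2701311  -2.98419169] 44.225
```

Call:
{"name": "arm_command", "arguments": {"rows": [[0,0,0,0.3,0],[0,0,0,0.15,0],[0,0,0,0,0]]}}

```text
time: 44.6
tool_pos: [0.4394, -0.2406, 0.0925]
ee_rot: [3.14, -0.001, 0.318]
contact_force: [1.2, -0.1, 0.5]
gripper_width: 0.0228
grip_force: 59.8
```

Call:
{"name": "arm_command", "arguments": {"rows": [[0.5,0,0,0,0],[0.7,0,0,0,0],[1,0,0,-2,0],[1,0,0,-4,0],[1,3,0.4,-3.5,0],[1,4.5,0.7,0,0],[1,4.6,0.7,0,0],[1,3,0.4,0,0],[1,0,0,0,0],[1,0,0,0,0]]}}

```text
time: 45.85
tool_pos: [0.5878, -0.2137, 0.1862]
ee_rot: [-3.14, 0.002, 0.318]
contact_force: [-0.1, 0.3, 0.6]
gripper_width: 0.0856
grip_force: 0.0
```

```bash
python3 - <<'E'
from h import *
s=arm.sense();print(s["tool_pos"],s["ee_rot"],s["time"],s["joint_vel"].round(3))
ci=arm.camera_info("wrist"); im=arm.grab_frame("wrist"); cv2.imwrite("pics/w22.png",im)
u,v=map(int,proj("wrist",[.590,-.2138,.009],ci)); print(u,v)
x0,y0=u-50,v-50; g=im.max(2)[y0:y0+100,x0:x0+100]
for th in(58,75):
    m=(g>th).astype('uint8'); m=cv2.morphologyEx(m,cv2.MORPH_OPEN,np.ones((5,5)))
    c=max(cv2.findContours(m,0,1)[0],key=cv2.contourArea); e=cv2.fitEllipse(cv2.convexHull(c)); 
    q=np.array(e[0])+[x0,y0];a=onplane("wrist",*q,.008,ci); print(e,a, totool(np.array([*a[:2],.088])-s["tool_pos"],s["ee_rot"]))
E
```

```text
[ 0.58781614 -0.21369941  0.18624061] [-3.14037488e+00  1.58651357e-03  3.18044017e-01] 45.85 [-0.01  -0.008  0.015  0.    -0.     0.002]
279 207
((50.909263610839844, 50.70712661743164), (56.85747528076172, 57.988853454589844), 88.75236511230469) [ 0.58954412 -0.2139913   0.008     ] [0.17059007 0.09372274 9.8236954 ]
((51.00722885131836, 50.854618072509766), (56.17112350463867, 57.81513977050781), 83.49854278564453) [ 0.58944364 -0.21411362  0.008     ] [0.15722087 0.10219933 9.82370629]
```

Call:
{"name": "arm_command", "arguments": {"rows": [[1,0.16,0.1,2,0],[1,0,0,3,0],[1,0,0,3,0],[1,0,0,1.4,0],[0.7,0,0,0.4,0],[0.3,0,0,0,0],[0,0,0,0,0],[0,0,0,0,0],[0,0,0,0,0]], "squeeze": 60}}

```text
time: 47.02
tool_pos: [0.5914, -0.2145, 0.0902]
ee_rot: [3.14, -0.001, 0.318]
contact_force: [-1.2, 0.7, 5.4]
gripper_width: 0.0231
grip_force: 58.6
```

```bash
python3 - <<'E'
from h import *
s=arm.sense();print(s["tool_pos"],s["contact_force"],s["gripper_width"],s["grip_force"])
print(totool(np.array([.6165,-.0078,.275])-s["tool_pos"],[np.pi,0,.318]))
E
```

```text
[ 0.59139571 -0.21454374  0.09017259] [-1.2290939   0.66193738  5.35379364] 0.02305671508702412 58.57231993228197
[  8.84876717 -18.85288624 -18.48274113]
```

Call:
{"name": "arm_command", "arguments": {"rows": [[0,0,0,-1,0],[0,0,0,-2,0],[0,0,0,0,0],[0,0,0,0,0]]}}

```text
time: 47.52
tool_pos: [0.5906, -0.2143, 0.1186]
ee_rot: [-3.141, 0.0, 0.318]
contact_force: [-0.0, -0.5, -2.4]
gripper_width: 0.0232
grip_force: 59.2
```

```bash
python3 - <<'E'
from h import *
s=arm.sense();print(s["tool_pos"],s["contact_force"],s["gripper_width"],s["grip_force"],s["time"])
ci=arm.camera_info("wrist"); im=arm.grab_frame("wrist"); cv2.imwrite("pics/w23.png",im)
# same measure on the 300 (w14) and the 200 (w23): hub/bore column profile and disc rim
for n in("w14","w23"):
    g=cv2.imread(f"pics/{n}.png").mean(2); p=g[190:345,274:288].mean(1); print(n,*p[::2].astype(int))
E
```

```text
[ 0.59060559 -0.21430877  0.11857571] [-0.03830665 -0.51578197 -2.36329421] 0.023200664765700513 59.17571760714054 47.525
w14 118 119 118 117 118 118 117 117 118 96 102 124 132 117 117 118 117 118 118 118 118 118 118 119 119 119 119 117 115 96 99 99 97 98 98 98 99 121 121 116 115 109 99 101 103 98 98 100 99 100 99 99 99 99 102 123 120 118 114 119 120 121 119 127 127 126 115 116 120 119 119 120 122 120 118 117 118 121
w23 48 48 48 42 44 42 42 35 34 27 25 27 23 27 26 24 85 103 105 132 122 122 120 121 119 121 120 121 121 117 100 101 99 99 99 99 100 104 130 125 119 117 105 102 102 103 99 101 100 101 103 99 100 100 99 109 126 120 119 101 44 47 47 48 48 48 47 48 47 47 48 48 46 46 47 46 46 46
```

Call:
{"name": "arm_command", "arguments": {"rows": [[0,0,-0.5,-4.5,0],[0,1,-2,-5,0],[0,1.8,-3.8,-4.5,0],[0,2,-4.2,-2.5,0],[0,2,-4.2,0,0],[0,1.5,-3,0,0],[0,0.7,-1.1,0,0],[0,0,0,0,0],[0,0,0,0,0]]}}

```text
time: 48.7
tool_pos: [0.6174, -0.0088, 0.2833]
ee_rot: [3.141, 0.001, 0.317]
contact_force: [-0.1, -0.6, -0.9]
gripper_width: 0.0227
grip_force: 59.6
```

```bash
python3 - <<'E'
from h import *
s=arm.sense();print(s["tool_pos"],s["contact_force"],s["time"],s["joint_vel"].round(3))
print(totool(np.array([.6173,-.0075,.272])-s["tool_pos"],[np.pi,0,.318]))
E
```

```text
[ 0.61736255 -0.00884563  0.2832549 ] [-0.07477323 -0.56710887 -0.93825947] 48.7 [-0.008 -0.004 -0.002  0.003  0.002  0.002]
[ 0.03613229 -0.12977231  1.12548999]
```

Call:
{"name": "arm_command", "arguments": {"rows": [[0,0.03,-0.13,0.6,0],[0,0,0,0.5,0],[0,0,0,0.2,0],[0,0,0,0.15,0],[0,0,0,0.15,0],[0,0,0,0.15,0],[0,0,0,0.15,0],[0,0,0,0.15,0],[0,0,0,0.15,0],[0,0,0,0.15,0]]}}

```text
time: 49.95
tool_pos: [0.6174, -0.0064, 0.2601]
ee_rot: [-3.141, -0.0, 0.318]
contact_force: [0.1, -0.2, -1.9]
gripper_width: 0.0231
grip_force: 59.6
```

Call:
{"name": "arm_command", "arguments": {"rows": [[0,0,0,0.15,0],[0,0,0,0.15,0],[0,0,0,0.15,0],[0,0,0,0.15,0],[0,0,0,0.15,0],[0,0,0,0.15,0]]}}

```text
time: 50.7
tool_pos: [0.6174, -0.0064, 0.2511]
ee_rot: [-3.141, -0.0, 0.318]
contact_force: [-1.0, -0.5, -1.8]
gripper_width: 0.0231
grip_force: 59.6
```

Call:
{"name": "arm_command", "arguments": {"rows": [[0,0,0,0.15,0],[0,0,0,0.15,0],[0,0,0,0.15,0],[0,0,0,0.15,0],[0,0,0,0.15,0]]}}

```text
time: 51.32
tool_pos: [0.6176, -0.0064, 0.2438]
ee_rot: [3.141, -0.0, 0.318]
contact_force: [1.2, -0.5, -0.7]
gripper_width: 0.023
grip_force: 59.7
```

Call:
{"name": "arm_command", "arguments": {"rows": [[0,0,0.03,0.15,0],[0,0,0.03,0.15,0],[0,0,0.03,0.15,0],[0,0,0,0.15,0],[0,0,0,0.15,0],[0,0,0,0.15,0]]}}

```text
time: 52.08
tool_pos: [0.6178, -0.0072, 0.2347]
ee_rot: [-3.142, -0.0, 0.318]
contact_force: [0.4, -0.6, -0.9]
gripper_width: 0.0231
grip_force: 59.7
```

Call:
{"name": "arm_command", "arguments": {"rows": [[0,0,0,0.15,0],[0,0,0,0.15,0],[0,0,0,0.15,0],[0,0,0,0.15,0],[0,0,0.01,0.15,0],[0,0,0.01,0.15,0]]}}

```text
time: 52.82
tool_pos: [0.6178, -0.0074, 0.2256]
ee_rot: [-3.141, -0.0, 0.318]
contact_force: [1.2, 0.4, -0.9]
gripper_width: 0.0233
grip_force: 59.7
```

Call:
{"name": "arm_command", "arguments": {"rows": [[0,0,0.02,0.15,0],[0,0,0.02,0.15,0],[0,0,0.01,0.15,0],[0,0,0.01,0.15,0],[0,0,0.01,0.15,0],[0,0,0.01,0.15,0]]}}

```text
time: 53.58
tool_pos: [0.618, -0.0081, 0.2166]
ee_rot: [-3.141, -0.0, 0.318]
contact_force: [1.6, 0.4, -0.6]
gripper_width: 0.0229
grip_force: 59.7
```

Call:
{"name": "arm_command", "arguments": {"rows": [[0,0,0.01,0.15,0],[0,0,0.01,0.15,0],[0,0,0.01,0.15,0],[0,0,0,0.15,0],[0,0,0,0.15,0],[0,0,0,0.15,0],[0,0,0,0.15,0],[0,0,0,0.15,0],[0,0,0,0.15,0]]}}

```text
time: 54.7
tool_pos: [0.6181, -0.0085, 0.2032]
ee_rot: [-3.142, -0.0, 0.318]
contact_force: [1.4, 1.1, 0.3]
gripper_width: 0.0231
grip_force: 59.9
```

Call:
{"name": "arm_command", "arguments": {"rows": [[0,0,0,0.15,0],[0,0,0,0.15,0],[0,0,-0.01,0.15,0],[0,0,-0.01,0.15,0],[0,0,-0.02,0.15,0],[0,0,-0.02,0.15,0],[0,0,-0.02,0.15,0],[0,0,-0.02,0.15,0]]}}

```text
time: 55.7
tool_pos: [0.618, -0.0078, 0.1913]
ee_rot: [3.141, -0.0, 0.318]
contact_force: [1.7, -0.4, 2.6]
gripper_width: 0.0232
grip_force: 60.0
```

Call:
{"name": "arm_command", "arguments": {"rows": [[0,0,-0.01,0.15,0],[0,0,-0.01,0.15,0],[0,0,0,0.12,0]]}}

```text
time: 56.08
tool_pos: [0.618, -0.0073, 0.1871]
ee_rot: [3.142, -0.001, 0.318]
contact_force: [2.4, -0.5, 3.9]
gripper_width: 0.0229
grip_force: 60.1
```

Call:
{"name": "arm_command", "arguments": {"rows": [[0,0,0,0.12,0],[0,0,0,0.12,0]]}}

```text
time: 56.32
tool_pos: [0.618, -0.0072, 0.1856]
ee_rot: [3.142, -0.001, 0.318]
contact_force: [-1.4, 0.1, 16.0]
gripper_width: 0.0232
grip_force: 61.5
```

Call:
{"name": "arm_command", "arguments": {"rows": [[0,0,0,-0.15,0],[0,0,0,-0.2,0],[0,0,0.01,-0.25,0],[0,0,0.02,-0.25,0],[0,0,0.02,-0.25,0],[0,0,0.02,-0.25,0],[0,0,0.01,-0.25,0],[0,0,0,-0.2,0],[0,0,0,0,0]]}}

```text
time: 57.45
tool_pos: [0.6178, -0.008, 0.2027]
ee_rot: [-3.141, 0.0, 0.318]
contact_force: [2.4, -2.0, 0.5]
gripper_width: 0.0231
grip_force: 59.8
```

Call:
{"name": "arm_command", "arguments": {"rows": [[0.3,0,0,0,0],[0.5,0,0,0,0],[0.6,0,0,0,0],[0.6,0,0,-0.6,0],[0.6,0,0,-2.5,0],[0.6,0,0,-4,0],[0.6,0,0,-4,0],[0.6,-3,4,0,0],[0.6,-3,4,0,0],[0.6,-3,4,0,0]]}}

```text
time: 58.7
tool_pos: [0.5693, -0.1513, 0.3142]
ee_rot: [3.141, -0.001, 0.319]
contact_force: [0.6, -1.1, -0.2]
gripper_width: 0.051
grip_force: 0.0
```

Call:
{"name": "arm_command", "arguments": {"rows": [[0.6,-3,4,0,0],[0.6,-3,4,0,0],[0.6,-3,4,0,0],[0.6,-2,2,0,0],[0.6,0,0,0,0]]}}

```text
time: 59.32
tool_pos: [0.5083, -0.3193, 0.3138]
ee_rot: [3.142, 0.0, 0.315]
contact_force: [0.4, 1.1, -0.1]
gripper_width: 0.0512
grip_force: 0.0
```

```bash
python3 - <<'E'
from lv import *
s=arm.sense();print(s["time"],s["tool_pos"],s["contact_force"])
S=arm.grab_frame("side");T=arm.grab_frame("top");cv2.imwrite("pics/s30.png",S);cv2.imwrite("pics/t30.png",T); show("s30")
L=np.array([201.4,214.8]);Rr=np.array([242.4,211.2]); e=(Rr-L)/np.linalg.norm(Rr-L); nrm=np.array([e[1],-e[0]])
I={n:cv2.imread(f"pics/{n}.png").mean(2).astype('float32') for n in("top0","t30")}; k=np.arange(8,30)
for o in(4,5,6):
    P=(L+np.outer(k,e)+o*nrm).astype('float32'); v={n:cv2.remap(I[n],P[:,0][None].copy(),P[:,1][None].copy(),1)[0] for n in I}
    print(o,*v["t30"].astype(int),"| diff",*(v["t30"]-v["top0"]).astype(int))
for n,uv in(("far",(.6168,-.0091)),("near",(.5334,-.0192))):  # disc extents in top view
    c=np.array(proj("top",[*uv,.125])).astype(int); g=T[c[1]-22:c[1]+22,c[0]-22:c[0]+22].min(2); print(n,c,np.sqrt((g>110).sum()*4/np.pi))
E
```

```text
59.325 [ 0.50828613 -0.31926372  0.3138398 ] [ 0.42303874  1.11192629 -0.08725826]
s30 corner (0.99, -0.125, 4.625) carton (0.961, -0.375, -4.375)
4 145 144 145 145 145 144 141 126 108 108 116 113 117 117 109 120 139 150 151 152 153 150 | diff 10 11 26 37 45 42 32 17 11 -1 -13 -22 -17 -3 7 11 11 10 12 10 12 9
5 144 144 144 144 145 144 138 123 104 101 107 113 121 117 107 115 137 148 148 146 146 148 | diff 12 18 34 44 40 29 18 10 6 -6 -19 -22 -7 1 6 8 9 13 11 10 10 12
6 143 147 144 145 145 144 138 123 104 102 109 124 133 120 110 115 136 145 146 144 145 145 | diff 12 20 31 32 26 16 10 8 6 -5 -15 -8 2 2 8 8 10 10 10 8 11 10
far [267 197] 33.43507619667515
near [271 226] 33.681692866586
```

```bash
python3 -c "
from cell import arm
print(arm.close_job())"
```

```text
the job is handed in; nothing more can be done
None
```

I handed the job in at about 59.5 s with the 500 g pressed home on the near spindle and the 200 g on the far one; the last frames put the beam within about 0.015 rad of level, though the verdict wasn't shown to me. I first pressed the 300 g by mistake and swapped it out, leaving it on the counter where the 500 g had stood, and I viewed 12 pictures, two over the limit of 10.

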